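Load the lamp-battery charging drawer and lock it

ROBOT

A 7-joint arm with a two-finger parallel gripper is mounted at the origin on the work surface. World frame = base frame: x ahead of the robot, y to its left, z up, the work surface at z = 0. Lengths are in m, angles in rad, forces in N, time in s.
With the tool pointing down it reaches from about 0.4 to 0.85 m from the base axis. Payload 10.4 kg.
Tool frame: the origin (TCP) lies at the very end of the fingers, on their centre line; the grasp point (between the pads) lies r.grasp_offset behind it (r.grasp_offset is the distance from the TCP to the grasp point, in m); z points along the fingers, y is the direction in which the jaws open and shut (so a half turn about z gives the same grasp; the last joint's range is limited). The gripper opens to 87 mm and grips with 3 to 60 N. Pads are 19 mm wide; open, the fingers measure 117 mm over their backs; the gripper's body (75 mm by 190 mm) begins 51 mm behind the grasp point.
Start: joints at [1.131, 0.332, -0.065, 1.46, 0.022, 1.35, -0.088], TCP at [0.253, -0.572, 0.223] pointing down, gripper open.
Joint ranges: [-2.6, 2.6], [-0.5, 2.12], [-1.47, 1.34], [0.16, 2.42], [-1.27, 4.41], [0.06, 2.06], [-2.6, 2.6]. Speed limits (rad/s): [2.22, 2.22, 2.79, 2.79, 3.14, 3.14, 3.14].

INTERFACE

Orientations are given as a unit quaternion [x, y, z, w].
In Python, from bench import read_state, cams, job, r gives the robot as it stands. The module is installed in compiled form; this text tells all that it offers.
- The arm moves only by the tool arm_command, never from a script. Its argument "increments" is a list of rows, each an object of numbers: "gripper": the opening in per cent of the stroke, from 0 (shut) to 100 (fully open); "dx", "dy", "dz": the shift along the tool's x, y, z in m; "spin": the turn about the tool's z in degrees. In form: [{"gripper": .., "dx": .., "dy": .., "dz": .., "spin": ..}, ...]. A call has exactly 8 rows; each row shifts and turns the commanded pose from where the row before left it, along the tool's axes as they then stand; what a row does not reach is not made up. A row lasts 1/8 s, in which the tool goes at most 62.5 mm and 10.7 degrees, less where a joint would pass 70% of its speed; a pose out of reach is approached as far as the arm can. A call with a gripper value outside its range is refused whole. The fingers move at their own pace and stop on an object; "grip_force" is the grip in N (left out, the last holds). Time passes only in rows, so rows that do not move let the fingers close, or fill a call up. It gives the time, the measured TCP pose, the force and the opening at its end, in the units of the state.
- read_state(): the state, without advancing time (a new reading comes with each control period).
- cams.camera(name): name is "scene" or "side" or "wrist"; returns the picture (384x512x3 uint8, red, green, blue); there is no depth.
- cams.camera_info(name): a dict with "K" (3x3 intrinsics, pixels), "rvec" (rotation vector, rad) and "tvec" (3), from world to camera coordinates, as OpenCV has them. Camera axes: x right, y down, z forward; pixel columns grow to the right and rows downward; lengths in m; the calibration is good to about 2 mm. The wrist camera is an equidistant fisheye: a pixel r from the principal point sees the ray r / f radians off the axis. A picture is of the moment at which its call begins: read the wrist's pose just before it. camera_info takes no time and is no camera call; for the wrist camera it gives the pose at the moment of the call.
- job.close_job(): hands the job in, once; it reports no verdict.
The state is a dict: "time": time; "joint_positions": joint angles; "joint_vel": joint speeds; "joint_torque": joint torques, N m; "ee_pos": TCP position; "eef_rot": TCP orientation; "ft_force": force on the tool from outside, world axes, zero at the start; "torque": the same for the moment, N m; "width": finger opening in m.
Only numpy, scipy, OpenCV 4.12 (cv2) and the standard library are available. Lean on these libraries where they do the work, as an engineer would, in place of code of your own. Each camera call takes 0.05 s, during which the arm holds its last target.

TASK

Open the drawer of the charging station (its catch may or may not be holding it; pull to find out, and turn the knob on top if it is), and press every battery pack on the table fully home into a bay of its own. Then push the drawer fully shut, turn the catch so that it holds, and tug the handle firmly to prove that the drawer is locked. Leave the mug and the jar alone.

Things in the scene. Friction and masses are not known exactly. Their poses are not given: they have to be found in the camera images.
- pack1: lamp battery pack, standing upright: black foot 42 x 30 mm in plan, 24 mm tall, under a grey cap 46 x 34 mm, 22 mm tall (46 mm in all); about 140 g, bottom-heavy; a half turn about its upright axis makes no difference. Origin: centre of its underside; x along the 46 mm side, z up. May be absent. All packs are alike; any pack fits any bay
- pack2: lamp battery pack, standing upright: black foot 42 x 30 mm in plan, 24 mm tall, under a grey cap 46 x 34 mm, 22 mm tall (46 mm in all); about 140 g, bottom-heavy; a half turn about its upright axis makes no difference. Origin: centre of its underside; x along the 46 mm side, z up. May be absent. All packs are alike; any pack fits any bay
- pack3: lamp battery pack, standing upright: black foot 42 x 30 mm in plan, 24 mm tall, under a grey cap 46 x 34 mm, 22 mm tall (46 mm in all); about 140 g, bottom-heavy; a half turn about its upright axis makes no difference. Origin: centre of its underside; x along the 46 mm side, z up. May be absent. All packs are alike; any pack fits any bay
- pack4: lamp battery pack, standing upright: black foot 42 x 30 mm in plan, 24 mm tall, under a grey cap 46 x 34 mm, 22 mm tall (46 mm in all); about 140 g, bottom-heavy; a half turn about its upright axis makes no difference. Origin: centre of its underside; x along the 46 mm side, z up. May be absent. All packs are alike; any pack fits any bay
- bay1 (a point): bay 1 of 4, counted from the drawer's -y end: where the centre of a pack's underside lies when the pack is fully home, cap flat on the deck; axes as the drawer's; the pack's long side goes along x. Recess 45 mm (x) by 33 mm (y), mouth 24 mm above this point. A sliding block in it stops the foot 8 mm short; about 7 N of push drives it down, and it stays down
- bay2 (a point): bay 2 of 4, counted from the drawer's -y end: where the centre of a pack's underside lies when the pack is fully home, cap flat on the deck; axes as the drawer's; the pack's long side goes along x. Recess 45 mm (x) by 33 mm (y), mouth 24 mm above this point. A sliding block in it stops the foot 8 mm short; about 7 N of push drives it down, and it stays down
- bay3 (a point): bay 3 of 4, counted from the drawer's -y end: where the centre of a pack's underside lies when the pack is fully home, cap flat on the deck; axes as the drawer's; the pack's long side goes along x. Recess 45 mm (x) by 33 mm (y), mouth 24 mm above this point. A sliding block in it stops the foot 8 mm short; about 7 N of push drives it down, and it stays down
- bay4 (a point): bay 4 of 4, counted from the drawer's -y end: where the centre of a pack's underside lies when the pack is fully home, cap flat on the deck; axes as the drawer's; the pack's long side goes along x. Recess 45 mm (x) by 33 mm (y), mouth 24 mm above this point. A sliding block in it stops the foot 8 mm short; about 7 N of push drives it down, and it stays down
- station: battery charging station: grey metal box 165 mm deep (x), 290 mm wide (y), 87 mm tall, fixed to the table. Origin: at table level under the middle of the outer face of the shut drawer front; x points into the station, away from the handle; z up. A catch bar inside may hold the drawer. Bays are hidden while the drawer is shut
- drawer: drawer, sliding out along the station's -x; its frame is the station's when shut: 0 shut, 92 mm out at its stop. Slides with 1.5 N of friction, stays where left. Front 268 mm wide, 4 to 80 mm above the table; behind it the deck with the four bays, 64 mm apart, its top 40 mm above the table. When the catch holds, it gives 6 to 7 mm of play, then stops dead
- handle (a point): middle of the drawer's handle: level round bar 12 mm thick, 100 mm long along y, 60 mm above the table, its centre line 42 mm in front of the drawer front; can be pinched from above, a finger either side along x. Axes as the drawer's
- catch_knob (a point): point on the catch knob's vertical axis, 111 mm up; axes as the station's (fixed). Square black knob 30 x 30 mm, 90 to 124 mm above the table; sides along the station's x and y. Turns either way, no end stops, clicks at each quarter turn (snaps on when past half-way, under 0.1 N m). Each click changes holding to free or free to holding, looking the same; turn it with the drawer fully shut
- mug: white mug, 85 mm tall, 76 mm across, to be left alone. Origin: centre of its underside
- jar: glass jar, 85 mm tall, 66 mm across, to be left alone. Origin: centre of its underside
There are look-alikes about, which are no part of the job. Leave any pink look-alike of the pack1 alone.

How it is judged:
By the outcome, as a careful person would: the job done as asked, in the order asked, and still so for the second after the job is handed in, with the robot touching nothing.
Of pack1, pack2, pack3, pack4 only 2 to 4 are there at a start; the rules pass over those that are not, and their reading is None.
At some moment in a run one of pack1, pack2, pack3, pack4 may be knocked a few centimetres aside while the robot is not near it.
It also fails if it takes over 210 s, if anything falls off the work surface, if the arm or the gripper's body presses on something with over 40 N, if the wrist force passes 120 N, or if a joint passes its speed limit or range.

## Working session

There is one attempt and no reset: what is moved stays moved. The work goes in short steps, Python scripts to look and compute and a tool call to move; the robot and the scene stay as the last step left them, time stands still between calls to the robot, and variables do not carry over. Pictures are saved under pics/ and viewed, and the job is handed in when it is done.

Besides the shell and the picture viewer there is one more tool, called after "Request:" in YAML: its name, and indented under it one key for each argument. arm_command: Moves the arm, as the interface text tells. Its arguments: {"type":"object","properties":{"increments":{"type":"array","items":{"type":"object","properties":{"gripper":{"type":"number"},"dx":{"type":"number"},"dy":{"type":"number"},"dz":{"type":"number"},"spin":{"type":"number"}}}},"grip_force":{"type":"number"}},"required":["increments"]}

```bash
mkdir -p pics; ls
python3 - <<'E'
from bench import read_state,cams,job,r
import cv2
s=read_state()
for k,v in s.items(): print(k,v)
print(r.grasp_offset)
for n in ["scene","side","wrist"]:
    print(n,cams.camera_info(n))
    cv2.imwrite(f"pics/{n}0.png",cams.camera(n)[:,:,::-1])
E
```

```text
pics
time 0.0
joint_positions [ 1.13138398  0.33287145 -0.06468329  1.46090428  0.02160362  1.34988526
 -0.0885047 ]
joint_vel [ 1.10918114e-03  1.07908954e-03  3.14899678e-04 -8.02959376e-05
 -8.82188128e-04 -2.00031601e-04 -9.77419720e-04]
joint_torque [-3.08332319e-04 -6.23259830e+01  2.44043703e-02 -3.89907646e+01
 -6.12994074e-02  3.97687883e-02  1.34926063e-04]
ee_pos [ 0.25286727 -0.57116199  0.22177184]
eef_rot [ 9.78361638e-01  2.06901023e-01 -1.76491950e-04 -6.63355180e-04]
ft_force [-0.08644681 -0.31139104 -0.22984885]
torque [-0.01544542 -0.03492486 -0.01148089]
width 0.08682918261435801
0.0187
scene {'K': array([[381.51048625,   0.        , 252.0416633 ],
       [  0.        , 381.51048625, 187.294179  ],
       [  0.        ,   0.        ,   1.        ]]), 'rvec': array([ 0.96258074,  2.66822805, -0.81921886]), 'tvec': array([ 0.40786342, -0.17882035,  1.37442202])}
side {'K': array([[494.70867581,   0.        , 252.75308153],
       [  0.        , 494.70867581, 194.53645408],
       [  0.        ,   0.        ,   1.        ]]), 'rvec': array([ 2.11458545, -0.10556844,  0.09311348]), 'tvec': array([-0.49774678,  0.09405281,  1.73268967])}
wrist {'K': array([[297.31863964,   0.        , 254.70156918],
       [  0.        , 297.31863964, 200.21072773],
       [  0.        ,   0.        ,   1.        ]]), 'rvec': array([-2.45493159,  1.59608432,  0.20148937]), 'tvec': array([-0.62376469, -0.03137726,  0.38992499])}
```

View pics/scene0.png

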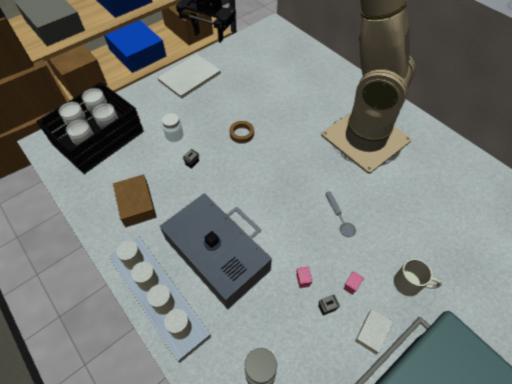

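View pics/side0.png

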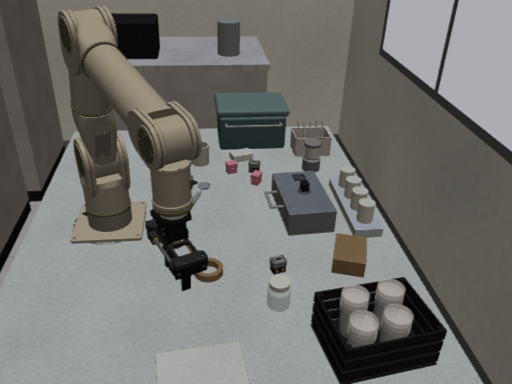

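View pics/wrist0.png

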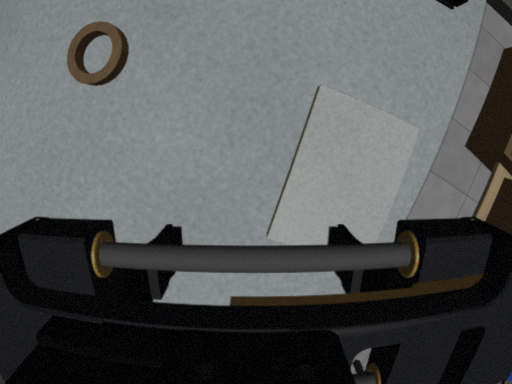

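```bash
cat > h.py <<'E'
import numpy as np,cv2
from bench import read_state,cams,job,r
from scipy.spatial.transform import Rotation as R
def ray(name,uv,info=None):
    i=info or cams.camera_info(name);K=i["K"];u,v=uv
    x=(u-K[0,2])/K[0,0];y=(v-K[1,2])/K[1,1]
    if name=="wrist":
        t=np.hypot(x,y);s=np.sin(t)/t if t>1e-9 else 1
        d=np.array([x*s,y*s,np.cos(t)])
    else: d=np.array([x,y,1.])
    M=R.from_rotvec(i["rvec"]).as_matrix()
    return -M.T@i["tvec"],M.T@d
def onz(name,uv,z,info=None):
    c,d=ray(name,uv,info);return c+d*(z-c[2])/d[2]
def proj(name,p,info=None):
    i=info or cams.camera_info(name);K=i["K"]
    q=R.from_rotvec(i["rvec"]).as_matrix()@np.asarray(p)+i["tvec"]
    if name=="wrist":
        rr=np.hypot(q[0],q[1]);t=np.arctan2(rr,q[2]);q=np.array([q[0]/rr*t,q[1]/rr*t,1])
    else:q=q/q[2]
    return q[0]*K[0,0]+K[0,2],q[1]*K[1,1]+K[1,2]
def st():
    s=read_state();T=R.from_quat(s["eef_rot"]).as_matrix()
    print("t",round(s["time"],2),"p",np.round(s["ee_pos"],4),"toolx",np.round(T[:,0],3),"tooly",np.round(T[:,1],3),"z",np.round(T[:,2],3),"F",np.round(s["ft_force"],1),"M",np.round(s["torque"],2),"w",round(s["width"],4))
    print("q",np.round(s["joint_positions"],2))
    return s
E
python3 - <<'E'
import cv2
a=cv2.imread("pics/scene0.png")
cv2.imwrite("pics/s0a.png",cv2.resize(a[180:330,150:310],None,fx=5,fy=4.0,interpolation=cv2.INTER_CUBIC)[:600])
cv2.imwrite("pics/s0b.png",cv2.resize(a[240:340,270:400],None,fx=6,fy=6,interpolation=cv2.INTER_CUBIC))
cv2.imwrite("pics/s0c.png",cv2.resize(a[100:200,120:250],None,fx=6,fy=6,interpolation=cv2.INTER_CUBIC))
b=cv2.imread("pics/side0.png")
cv2.imwrite("pics/d0.png",cv2.resize(b[130:280,210:370],None,fx=4,fy=4,interpolation=cv2.INTER_CUBIC))
E
```

```text
(no output)
```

View pics/s0a.png

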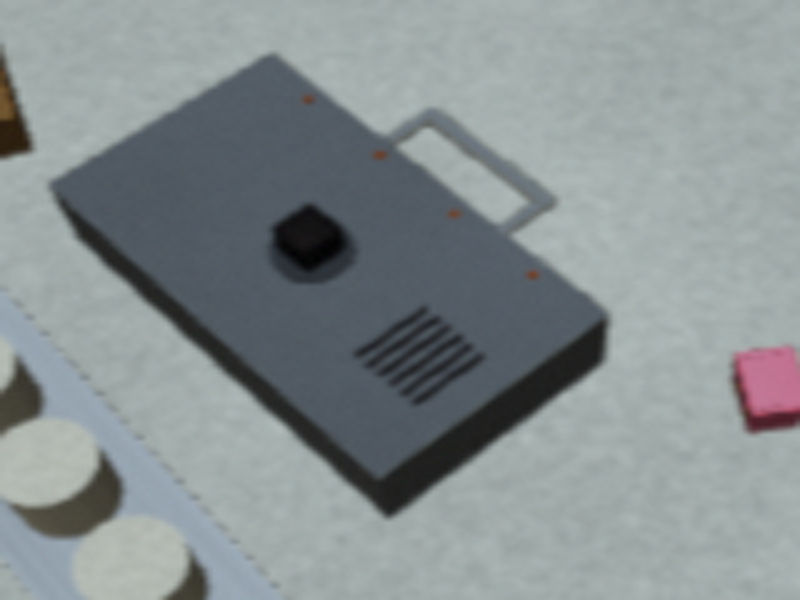

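View pics/s0b.png

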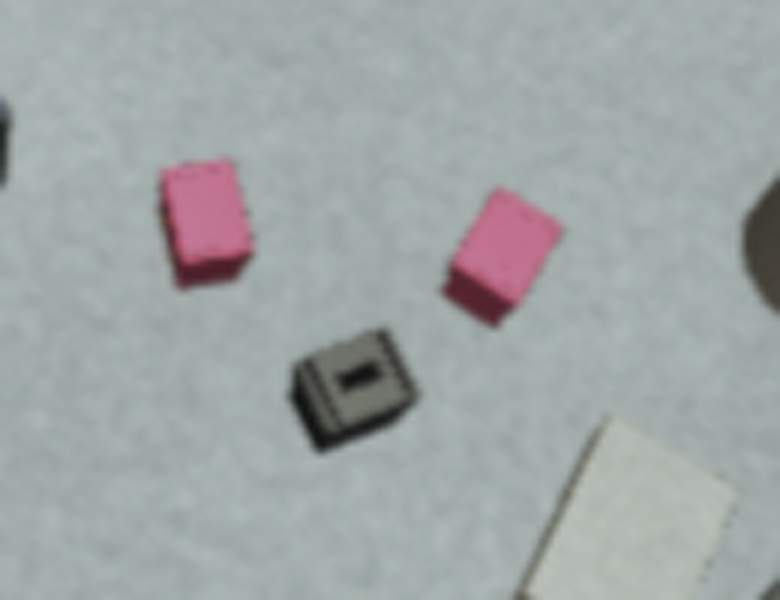

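View pics/s0c.png

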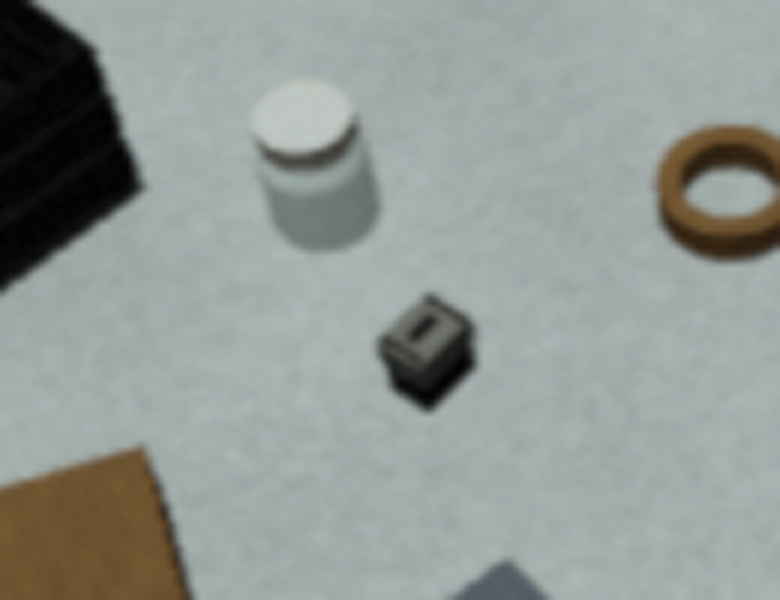

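View pics/d0.png

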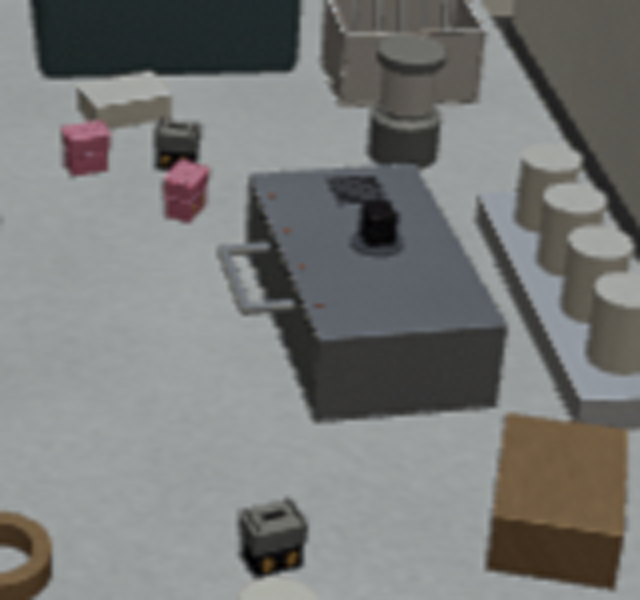

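Run:
```python
from h import *
f=lambda u,v:(150+u/5,180+v/4)
for n,p in dict(A=(273,55),B=(608,318),C=(50,185),D=(378,480)).items(): print(n,onz("scene",f(*p),.087))
print("knob",onz("scene",f(310,222),.124)) # top
print("hnd",onz("scene",f(435,110),.066),onz("scene",f(555,203),.066))
g=lambda u,v:(270+u/6,240+v/6)
for p in [(297,363),(384,330),(412,397),(326,432)]: print("pkA",onz("scene",g(*p),.046))
g=lambda u,v:(120+u/6,100+v/6)
for p in [(380,345),(432,296),(474,328),(424,378)]: print("pkB",onz("scene",g(*p),.046))
q=lambda u,v:(210+u/4,130+v/4)
print("side")
for p in [(250,175),(420,167),(505,328),(315,338)]: print("box",onz("side",q(*p),.087))
print("knob",onz("side",q(380,205),.124)); print("pkA",onz("side",q(180,125),.046));print("pkB",onz("side",q(273,515),.046))
c=[f(*p) for p in [(273,55),(608,318),(378,480),(50,185)]]
print("mug",onz("scene",(413,290),.0),"jar",onz("scene",(173,136),0))
```

```text
A [ 0.61066028 -0.12259729  0.087     ]
B [0.59502044 0.16417382 0.087     ]
C [ 0.7719845  -0.11413174  0.087     ]
D [0.75622238 0.17230584 0.087     ]
knob [0.68398337 0.02133418 0.124     ]
hnd [ 0.5586912  -0.03321461  0.066     ] [0.55386866 0.07194108 0.066     ]
pkA [0.56150371 0.31878322 0.046     ]
pkA [0.52162773 0.33287361 0.046     ]
pkA [0.53373611 0.36106514 0.046     ]
pkA [0.57315203 0.34786252 0.046     ]
pkB [ 0.56924253 -0.3104244   0.046     ]
pkB [ 0.5270183 -0.3209653  0.046    ]
pkB [ 0.52213143 -0.28674012  0.046     ]
pkB [ 0.56355014 -0.27552972  0.046     ]
side
box [0.59112851 0.14683687 0.087     ]
box [0.75670622 0.15123983 0.087     ]
box [ 0.76601659 -0.13157477  0.087     ]
box [ 0.60381471 -0.13427138  0.087     ]
knob [0.68704474 0.01756301 0.124     ]
pkA [0.54716395 0.33193972 0.046     ]
pkB [ 0.54257053 -0.31138264  0.046     ]
mug [0.32561855 0.45759425 0.        ] jar [ 0.52774873 -0.45298791  0.        ]
```

Run:
```python
from h import *
s=st()
for n in ["scene","side"]:
    im=cv2.imread(f"pics/{n}0.png")
    i=cams.camera_info(n);M=R.from_rotvec(i["rvec"]).as_matrix();print(n,"cam at",-M.T@i["tvec"])
    for p in [s["ee_pos"],[0.6,-.12,.087],[.595,.164,.087],[.55,.340,.046],[.545,-.298,.046]]:
        u,v=proj(n,p);print(n,u,v); cv2.circle(im,(int(u),int(v)),2,(0,0,255),-1)
    cv2.imwrite(f"pics/{n}0p.png",cv2.resize(im,None,fx=1.5,fy=1.5))
```

```text
t 0.15 p [ 0.2529 -0.5712  0.222 ] toolx [ 0.914  0.405 -0.   ] tooly [ 0.405 -0.914 -0.001] z [-0.     0.001 -1.   ] F [-1.3 -1.   0.8] M [ 0.01 -0.04  0.02] w 0.0866
q [ 1.13  0.33 -0.06  1.46  0.02  1.35 -0.09]
scene cam at [0.88971682 0.45328515 1.04417514]
scene 208.90842472920605 37.06340321291907
scene 207.99813076653902 192.39727814159036
scene 271.5630569158086 259.44882283597207
scene 328.42335564019265 303.92494723592165
scene 191.45408601860862 156.08119251456554
side cam at [ 0.30877503 -1.47712848  0.99073745]
side 177.4943787947617 275.6726004185828
side 286.87649428223494 212.18928750757127
side 272.84161887300274 171.55269863264323
side 255.4503660195622 160.33636394094603
side 278.34818502343325 255.9666535572759
```

View pics/side0p.png

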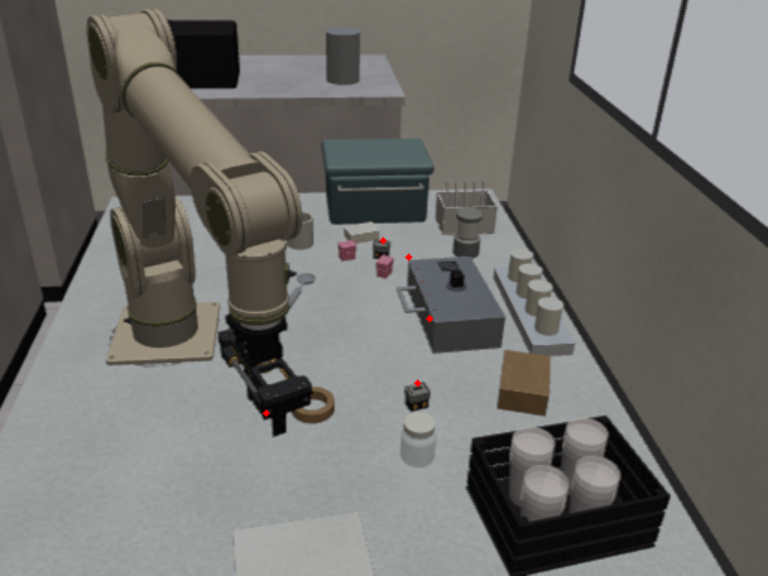

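```bash
cat >> h.py <<'E'
def plan(wps,start=None,g=100):
    """wps: (x,y,z,ang_deg of tool y,nrows); prints rows in tool axes (tool z down)."""
    s=read_state();T=R.from_quat(s["eef_rot"]).as_matrix()
    p=np.array(s["ee_pos"]);a=np.degrees(np.arctan2(T[1,1],T[0,1]))
    if start: p=np.array(start[:3],float);a=start[3]
    k=0
    for x,y,z,b,n in wps:
        b0=b
        for j in range(n):
            f=1/(n-j); da=((b-a+180)%360-180)*f
            d=(np.array([x,y,z])-p)*f
            # tool y at angle a; tool z down; tool x = y cross z
            ty=np.array([np.cos(np.radians(a)),np.sin(np.radians(a)),0]);tz=np.array([0,0,-1.]);tx=np.cross(ty,tz)
            q=[round(d@tx,4),round(d@ty,4),round(d@tz,4)];sp=round(-da,1)
            print(k,q,"spin",sp); k+=1
            p=p+q[0]*tx+q[1]*ty+q[2]*tz;a=a-sp
    print("end",np.round(p,4),round(a,2))
E
python3 - <<'E'
from h import *
s=st();T=R.from_quat(s["eef_rot"]).as_matrix()
i=cams.camera_info("wrist");M=R.from_rotvec(i["rvec"]).as_matrix();c=-M.T@i["tvec"]
print("cam rel tcp in tool",T.T@(c-s["ee_pos"]),"axis in tool",T.T@M.T[:,2])
plan([(0.35,-.29,.30,-32,8),(.43,.02,.30,3,8)])
E
```

```text
t 0.15 p [ 0.2529 -0.5712  0.222 ] toolx [ 0.914  0.405 -0.   ] tooly [ 0.405 -0.914 -0.001] z [-0.     0.001 -1.   ] F [-1.3 -1.   0.8] M [ 0.01 -0.04  0.02] w 0.0866
q [ 1.13  0.33 -0.06  1.46  0.02  1.35 -0.09]
cam rel tcp in tool [ 0.06575835 -0.00033093 -0.16254439] axis in tool [-2.45313497e-01 -6.33092323e-04  9.69443597e-01]
0 [np.float64(0.0253), np.float64(-0.0272), np.float64(-0.0098)] spin -4.3
1 [np.float64(0.0273), np.float64(-0.0253), np.float64(-0.0097)] spin -4.3
2 [np.float64(0.0291), np.float64(-0.0231), np.float64(-0.0098)] spin -4.3
3 [np.float64(0.0308), np.float64(-0.0209), np.float64(-0.0097)] spin -4.2
4 [np.float64(0.0322), np.float64(-0.0186), np.float64(-0.0098)] spin -4.3
5 [np.float64(0.0335), np.float64(-0.0161), np.float64(-0.0097)] spin -4.2
6 [np.float64(0.0346), np.float64(-0.0136), np.float64(-0.0098)] spin -4.3
7 [np.float64(0.0356), np.float64(-0.011), np.float64(-0.0097)] spin -4.2
8 [np.float64(0.0382), np.float64(-0.0121), np.float64(-0.0)] spin -4.4
9 [np.float64(0.039), np.float64(-0.0091), np.float64(-0.0)] spin -4.4
10 [np.float64(0.0395), np.float64(-0.0061), np.float64(-0.0)] spin -4.4
11 [np.float64(0.0399), np.float64(-0.003), np.float64(-0.0)] spin -4.4
12 [np.float64(0.04), np.float64(0.0), np.float64(-0.0)] spin -4.4
13 [np.float64(0.0399), np.float64(0.0031), np.float64(-0.0)] spin -4.3
14 [np.float64(0.0395), np.float64(0.0061), np.float64(-0.0)] spin -4.4
15 [np.float64(0.039), np.float64(0.0092), np.float64(-0.0)] spin -4.3
end [0.43 0.02 0.3 ] 2.98
```

Request:
arm_command:
  increments:
    - {"gripper":100,"dx":0.025,"dy":-0.027,"dz":-0.01,"spin":-4.3}
    - {"gripper":100,"dx":0.027,"dy":-0.025,"dz":-0.01,"spin":-4.3}
    - {"gripper":100,"dx":0.029,"dy":-0.023,"dz":-0.01,"spin":-4.3}
    - {"gripper":100,"dx":0.031,"dy":-0.021,"dz":-0.01,"spin":-4.2}
    - {"gripper":100,"dx":0.032,"dy":-0.019,"dz":-0.01,"spin":-4.3}
    - {"gripper":100,"dx":0.034,"dy":-0.016,"dz":-0.01,"spin":-4.2}
    - {"gripper":100,"dx":0.035,"dy":-0.014,"dz":-0.01,"spin":-4.3}
    - {"gripper":100,"dx":0.036,"dy":-0.011,"dz":-0.01,"spin":-4.2}

```text
time: 1.15
ee_pos: [0.3504, -0.288, 0.3029]
eef_rot: [0.874, 0.486, -0.0, -0.0]
ft_force: [0.0, 0.1, -0.5]
width: 0.0871
```

Request:
arm_command:
  increments:
    - {"gripper":100,"dx":0.038,"dy":-0.012,"dz":0,"spin":-4.4}
    - {"gripper":100,"dx":0.039,"dy":-0.009,"dz":0,"spin":-4.4}
    - {"gripper":100,"dx":0.04,"dy":-0.006,"dz":0,"spin":-4.4}
    - {"gripper":100,"dx":0.04,"dy":-0.003,"dz":0,"spin":-4.4}
    - {"gripper":100,"dx":0.04,"dy":0,"dz":0,"spin":-4.4}
    - {"gripper":100,"dx":0.04,"dy":0.003,"dz":0,"spin":-4.3}
    - {"gripper":100,"dx":0.04,"dy":0.006,"dz":0,"spin":-4.4}
    - {"gripper":100,"dx":0.039,"dy":0.009,"dz":0,"spin":-4.3}

```text
time: 2.15
ee_pos: [0.4302, 0.0232, 0.3027]
eef_rot: [0.687, 0.726, -0.0, 0.0]
ft_force: [1.4, -1.2, -0.0]
width: 0.0869
```

Run:
```python
from h import *
st()
i=cams.camera_info("wrist");a=cams.camera("wrist");cv2.imwrite("pics/w1.png",a[:,:,::-1]);cv2.imwrite("pics/w1z.png",cv2.resize(a[:,:,::-1],(800,600)))
np.save("w1.npy",np.r_[i["rvec"],i["tvec"]])
b=cams.camera("side");cv2.imwrite("pics/side1.png",b[:,:,::-1])
```

```text
t 2.15 p [0.4302 0.0232 0.3027] toolx [-0.056  0.998 -0.   ] tooly [0.998 0.056 0.   ] z [ 0. -0. -1.] F [ 1.4 -1.2 -0. ] M [-0.   -0.12  0.02] w 0.0869
q [ 0.61 -0.12 -0.69  1.77 -0.08  1.47 -0.01]
```

View pics/w1z.png

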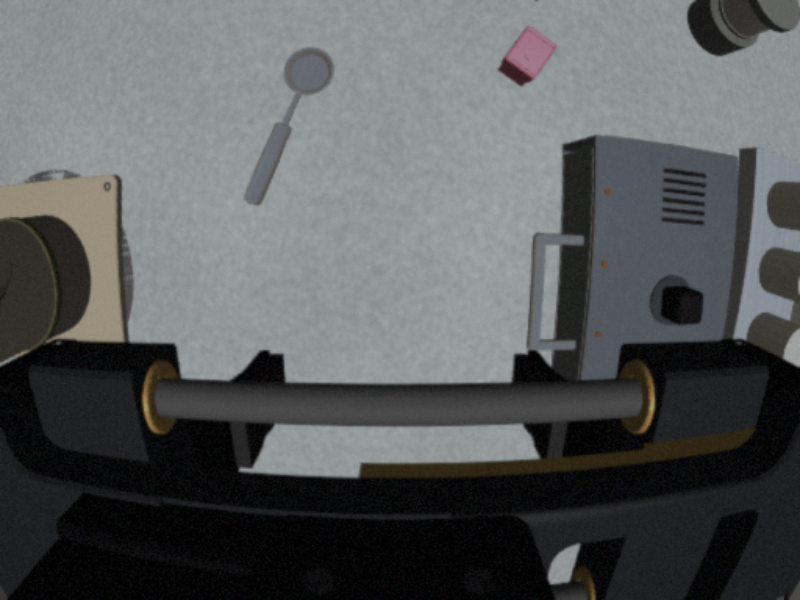

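View pics/side1.png

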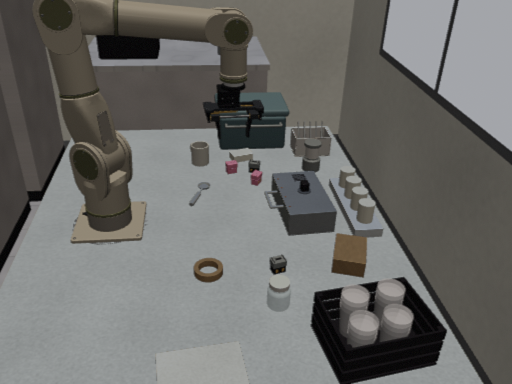

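Run:
```python
from h import *
a=np.load("w1.npy");i=dict(K=cams.camera_info("wrist")["K"],rvec=a[:3],tvec=a[3:])
f=lambda u,v:((u+.5)/1.5625-.5,(v+.5)/1.5625-.5)
for n,p,z in [("bar top",(541,237),.06),("bar mid",(538,290),.06),("bar bot",(534,346),.06),("knob top",(688,303),.124),("boxcorner front",(597,136),.087),("boxcorner back",(737,155),.087),("pink",(530,55),.046)]:
    print(n,onz("wrist",f(*p),z,i))
```

```text
bar top [0.55507083 0.06539418 0.06      ]
bar mid [0.55756829 0.01676369 0.06      ]
bar bot [ 0.56078802 -0.03700539  0.06      ]
knob top [0.680604   0.02707236 0.124     ]
boxcorner front [0.5910426 0.1595698 0.087    ]
boxcorner back [0.7514644  0.17195387 0.087     ]
pink [0.53884053 0.2366411  0.046     ]
```

Run:
```python
from h import *
plan([(.5575,.0165,.17,3.1,6),(.5575,.0165,.15,3.1,2)])
```

```text
0 [np.float64(-0.0029), np.float64(0.021), np.float64(0.0221)] spin 0.1
1 [np.float64(-0.0029), np.float64(0.0211), np.float64(0.0221)] spin 0.1
2 [np.float64(-0.0028), np.float64(0.0211), np.float64(0.0222)] spin 0.1
3 [np.float64(-0.0028), np.float64(0.0211), np.float64(0.0221)] spin 0.0
4 [np.float64(-0.0028), np.float64(0.021), np.float64(0.0222)] spin 0.1
5 [np.float64(-0.0028), np.float64(0.0211), np.float64(0.0221)] spin 0.0
6 [np.float64(0.0), np.float64(-0.0), np.float64(0.01)] spin 0.0
7 [np.float64(0.0), np.float64(-0.0), np.float64(0.01)] spin 0.0
end [0.5575 0.0165 0.15  ] 3.11
```

Request:
arm_command:
  increments:
    - {"gripper":45,"dx":-0.003,"dy":0.021,"dz":0.022,"spin":0}
    - {"gripper":45,"dx":-0.003,"dy":0.021,"dz":0.022,"spin":0}
    - {"gripper":45,"dx":-0.003,"dy":0.021,"dz":0.022,"spin":0}
    - {"gripper":45,"dx":-0.003,"dy":0.021,"dz":0.022,"spin":0}
    - {"gripper":45,"dx":-0.003,"dy":0.021,"dz":0.022,"spin":0}
    - {"gripper":45,"dx":-0.003,"dy":0.021,"dz":0.022,"spin":0}
    - {"gripper":45,"dx":0,"dy":0,"dz":0.01,"spin":0}
    - {"gripper":45,"dx":0,"dy":0,"dz":0.01,"spin":0}

```text
time: 3.25
ee_pos: [0.5565, 0.01, 0.1503]
eef_rot: [0.688, 0.725, -0.0, -0.0]
ft_force: [-0.1, 0.4, 0.9]
width: 0.0396
```

Run:
```python
from h import *
st()
i=cams.camera_info("wrist");a=cams.camera("wrist");cv2.imwrite("pics/w2z.png",cv2.resize(a[:,:,::-1],(800,600)))
np.save("w2.npy",np.r_[i["rvec"],i["tvec"]])
```

```text
t 3.25 p [0.5565 0.01   0.1503] toolx [-0.052  0.999 -0.   ] tooly [ 0.999  0.052 -0.   ] z [-0. -0. -1.] F [-0.1  0.4  0.9] M [-0.04 -0.05 -0.01] w 0.0396
q [ 0.5   0.31 -0.71  1.71  0.22  1.2  -0.21]
```

View pics/w2z.png

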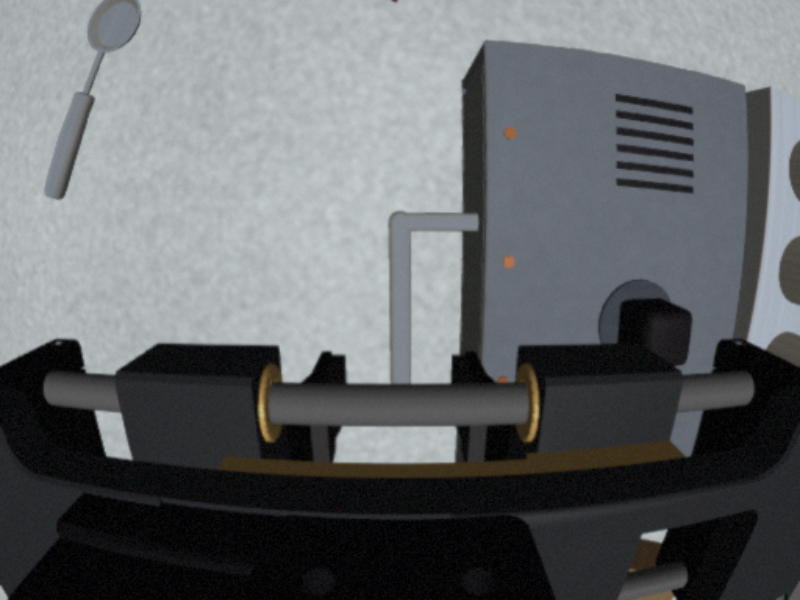

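Run:
```python
from h import *
a=np.load("w2.npy");i=dict(K=cams.camera_info("wrist")["K"],rvec=a[:3],tvec=a[3:])
f=lambda u,v:((u+.5)/1.5625-.5,(v+.5)/1.5625-.5)
for n,p,z in [("bar top",(400,223),.06),("bar mid",(400,300),.06),("bar low",(401,370),.06),("knob top c",(660,333),.124),("knob base",(637,323),.088),("boxcorner front",(486,41),.087),("boxcorner back",(746,86),.087)]:
    print(n,onz("wrist",f(*p),z,i))
```

```text
bar top [0.55361022 0.06309943 0.06      ]
bar mid [0.55590238 0.02036892 0.06      ]
bar low [ 0.55873238 -0.02121907  0.06      ]
knob top c [0.67940637 0.0257642  0.124     ]
knob base [0.68666536 0.02123346 0.088     ]
boxcorner front [0.5908602  0.15985825 0.087     ]
boxcorner back [0.75428744 0.16977242 0.087     ]
```

Request:
arm_command:
  increments:
    - {"gripper":45,"dx":0.003,"dz":0.018}
    - {"gripper":45,"dx":0.003,"dz":0.018}
    - {"gripper":45,"dz":0.018}
    - {"gripper":45,"dz":0.018}
    - {"gripper":45,"dz":0.018}
    - {"gripper":45,"dz":0.016}
    - {"gripper":20,"dz":0}
    - {"gripper":5,"dz":0}
  grip_force: 25

```text
validation failed for argument at $.in...
```

Request:
arm_command:
  increments:
    - {"gripper":5}
    - {"gripper":5}
    - {"gripper":5,"dy":-0.004}
    - {"gripper":5,"dy":-0.004}
    - {"gripper":5,"dy":-0.004}
    - {"gripper":5}
    - {"gripper":5}
    - {"gripper":5}

```text
validation failed for argument at $.in...
```

Request:
arm_command:
  increments:
    - {"gripper":45,"dx":0.003,"dy":0,"dz":0.018,"spin":0}
    - {"gripper":45,"dx":0.003,"dy":0,"dz":0.018,"spin":0}
    - {"gripper":45,"dx":0,"dy":0,"dz":0.018,"spin":0}
    - {"gripper":45,"dx":0,"dy":0,"dz":0.018,"spin":0}
    - {"gripper":45,"dx":0,"dy":0,"dz":0.018,"spin":0}
    - {"gripper":45,"dx":0,"dy":0,"dz":0.016,"spin":0}
    - {"gripper":20,"dx":0,"dy":0,"dz":0,"spin":0}
    - {"gripper":5,"dx":0,"dy":0,"dz":0,"spin":0}
  grip_force: 25

```text
time: 4.3
ee_pos: [0.5571, 0.016, 0.045]
eef_rot: [0.688, 0.725, 0.0, 0.0]
ft_force: [1.4, 0.1, 0.4]
width: 0.0269
```

Request:
arm_command:
  increments:
    - {"gripper":5,"dx":0,"dy":0,"dz":0,"spin":0}
    - {"gripper":5,"dx":0,"dy":0,"dz":0,"spin":0}
    - {"gripper":5,"dx":0,"dy":-0.004,"dz":0,"spin":0}
    - {"gripper":5,"dx":0,"dy":-0.004,"dz":0,"spin":0}
    - {"gripper":5,"dx":0,"dy":-0.004,"dz":0,"spin":0}
    - {"gripper":5,"dx":0,"dy":0,"dz":0,"spin":0}
    - {"gripper":5,"dx":0,"dy":0,"dz":0,"spin":0}
    - {"gripper":5,"dx":0,"dy":0,"dz":0,"spin":0}

```text
time: 5.3
ee_pos: [0.5499, 0.0155, 0.0454]
eef_rot: [0.689, 0.725, 0.005, 0.003]
ft_force: [28.7, 1.3, -20.9]
width: 0.0111
```

Request:
arm_command:
  increments:
    - {"gripper":5,"dx":0,"dy":0.004,"dz":0,"spin":0}
    - {"gripper":5,"dx":0,"dy":0.004,"dz":0,"spin":0}
    - {"gripper":5,"dx":0,"dy":0.004,"dz":0,"spin":0}
    - {"gripper":5,"dx":0,"dy":0.002,"dz":0,"spin":0}
    - {"gripper":5,"dx":0,"dy":0.001,"dz":0,"spin":0}
    - {"gripper":5,"dx":0,"dy":0,"dz":0,"spin":0}
    - {"gripper":5,"dx":0,"dy":0,"dz":0,"spin":0}
    - {"gripper":5,"dx":0,"dy":0,"dz":0,"spin":0}

```text
time: 6.3
ee_pos: [0.5574, 0.0159, 0.0451]
eef_rot: [0.688, 0.725, -0.002, -0.001]
ft_force: [-12.7, -2.2, 18.4]
width: 0.0114
```

Run:
```python
from h import *
st()
```

```text
t 6.3 p [0.5574 0.0159 0.0451] toolx [-0.052  0.999 -0.001] tooly [ 0.999  0.052 -0.004] z [-0.004 -0.002 -1.   ] F [-12.7  -2.2  18.4] M [-0.28  2.8   0.05] w 0.0114
q [ 0.44  0.44 -0.67  1.8   0.32  1.02 -0.3 ]
```

Request:
arm_command:
  increments:
    - {"gripper":42,"dx":0,"dy":-0.003,"dz":0,"spin":0}
    - {"gripper":42,"dx":0,"dy":0,"dz":0,"spin":0}
    - {"gripper":42,"dx":0,"dy":0,"dz":0,"spin":0}
    - {"gripper":42,"dx":0,"dy":0,"dz":-0.02,"spin":0}
    - {"gripper":42,"dx":0,"dy":0,"dz":-0.03,"spin":0}
    - {"gripper":42,"dx":0,"dy":0,"dz":-0.04,"spin":0}
    - {"gripper":60,"dx":0,"dy":0,"dz":-0.04,"spin":0}
    - {"gripper":60,"dx":0,"dy":0,"dz":-0.04,"spin":0}

```text
time: 7.3
ee_pos: [0.5566, 0.0162, 0.2174]
eef_rot: [0.688, 0.725, 0.0, 0.0]
ft_force: [-0.1, -0.5, -0.5]
width: 0.0482
```

Request:
arm_command:
  increments:
    - {"gripper":60,"dx":-0.01,"dy":0.02,"dz":0,"spin":0}
    - {"gripper":60,"dx":-0.01,"dy":0.02,"dz":0,"spin":0}
    - {"gripper":60,"dx":-0.01,"dy":0.02,"dz":0,"spin":0}
    - {"gripper":60,"dx":-0.01,"dy":0.02,"dz":0,"spin":0}
    - {"gripper":60,"dx":-0.01,"dy":0.02,"dz":0,"spin":0}
    - {"gripper":60,"dx":-0.01,"dy":0.02,"dz":0,"spin":0}
    - {"gripper":60,"dx":0,"dy":0.01,"dz":0,"spin":0}
    - {"gripper":60,"dx":0,"dy":0,"dz":0,"spin":0}

```text
time: 8.3
ee_pos: [0.6896, -0.0364, 0.215]
eef_rot: [0.688, 0.726, 0.0, -0.0]
ft_force: [-0.4, -0.2, 0.5]
width: 0.0519
```

Run:
```python
from h import *
st()
i=cams.camera_info("wrist");a=cams.camera("wrist");cv2.imwrite("pics/w3z.png",cv2.resize(a[:,:,::-1],(800,600)))
np.save("w3.npy",np.r_[i["rvec"],i["tvec"]])
```

```text
t 8.3 p [ 0.6896 -0.0364  0.215 ] toolx [-0.053  0.999  0.001] tooly [0.999 0.053 0.   ] z [ 0.     0.001 -1.   ] F [-0.4 -0.2  0.5] M [-0.02 -0.12  0.02] w 0.0519
q [ 0.41  0.56 -0.65  1.24  0.33  1.44 -0.15]
```

View pics/w3z.png

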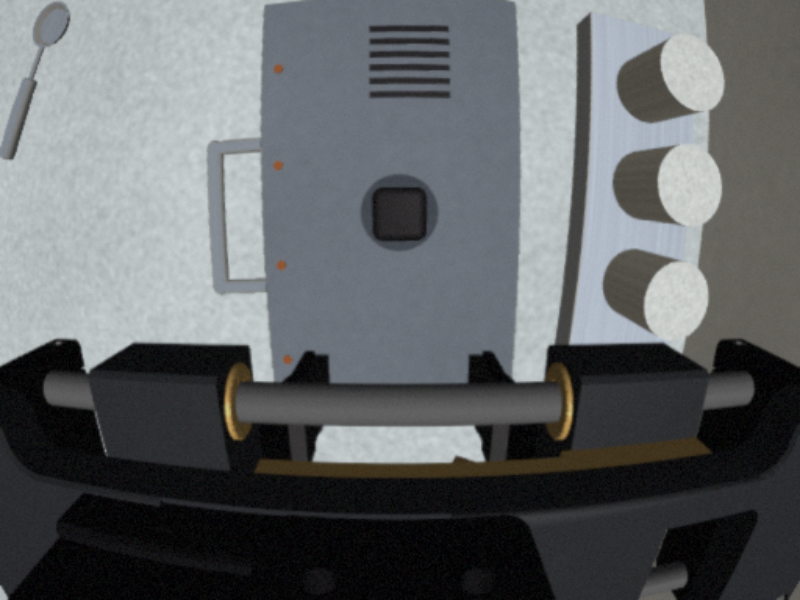

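Run:
```python
from h import *
a=np.load("w3.npy");i=dict(K=cams.camera_info("wrist")["K"],rvec=a[:3],tvec=a[3:])
f=lambda u,v:((u+.5)/1.5625-.5,(v+.5)/1.5625-.5)
for n,p,z in [("knob",(400,214),.124),("knob disc",(400,212),.089),("bar top",(215,143),.06),("bar bot",(221,287),.06),("L1",(278,69),.087),("L2",(278,166),.087),("L3",(282,265),.087),("L4",(288,359),.087)]:
    print(n,onz("wrist",f(*p),z,i))
plan([(.6845,.021,.17,3.1,4),(.6845,.021,.105,3.1,4)])
```

```text
knob [0.68653496 0.02172159 0.124     ]
knob disc [0.686609   0.02185373 0.089     ]
bar top [0.55273644 0.06768609 0.06      ]
bar bot [ 0.55880094 -0.03695247  0.06      ]
L1 [0.60407427 0.11278645 0.087     ]
L2 [0.60815146 0.04853456 0.087     ]
L3 [ 0.61250885 -0.01500985  0.087     ]
L4 [ 0.61620779 -0.07886391  0.087     ]
0 [np.float64(0.0144), np.float64(-0.0004), np.float64(0.0113)] spin -0.0
1 [np.float64(0.0144), np.float64(-0.0005), np.float64(0.0113)] spin -0.0
2 [np.float64(0.0143), np.float64(-0.0004), np.float64(0.0112)] spin -0.0
3 [np.float64(0.0144), np.float64(-0.0005), np.float64(0.0113)] spin -0.1
4 [np.float64(-0.0), np.float64(0.0), np.float64(0.0162)] spin 0.0
5 [np.float64(-0.0), np.float64(0.0), np.float64(0.0163)] spin 0.0
6 [np.float64(-0.0), np.float64(0.0), np.float64(0.0162)] spin 0.0
7 [np.float64(-0.0), np.float64(0.0), np.float64(0.0163)] spin 0.0
end [0.6845 0.021  0.105 ] 3.14
```

Request:
arm_command:
  increments:
    - {"gripper":60,"dx":0.0145,"dy":0,"dz":0.01,"spin":0}
    - {"gripper":60,"dx":0.0145,"dy":0,"dz":0.01,"spin":0}
    - {"gripper":60,"dx":0.0145,"dy":0,"dz":0.01,"spin":0}
    - {"gripper":60,"dx":0.0145,"dy":0,"dz":0.01,"spin":0}
    - {"gripper":60,"dx":0,"dy":0,"dz":0.02,"spin":0}
    - {"gripper":60,"dx":0,"dy":0,"dz":0.02,"spin":0}
    - {"gripper":60,"dx":0,"dy":0,"dz":0.02,"spin":0}
    - {"gripper":60,"dx":0,"dy":0,"dz":0.019,"spin":0}

```text
time: 9.35
ee_pos: [0.6864, 0.0199, 0.0938]
eef_rot: [0.689, 0.725, -0.0, -0.0]
ft_force: [0.8, -0.5, 0.8]
width: 0.0521
```

Request:
arm_command:
  increments:
    - {"gripper":60,"dx":0,"dy":0,"dz":0,"spin":0}
    - {"gripper":20,"dx":0,"dy":0,"dz":0,"spin":0}
    - {"gripper":20,"dx":0,"dy":0,"dz":0,"spin":0}
    - {"gripper":20,"dx":0,"dy":0,"dz":0,"spin":0}
    - {"gripper":20,"dx":0,"dy":0,"dz":0,"spin":0}
    - {"gripper":20,"dx":0,"dy":0,"dz":0,"spin":0}
    - {"gripper":20,"dx":0,"dy":0,"dz":0,"spin":0}
    - {"gripper":20,"dx":0,"dy":0,"dz":0,"spin":0}
  grip_force: 15

```text
time: 10.35
ee_pos: [0.6871, 0.0206, 0.0962]
eef_rot: [0.689, 0.725, 0.0, 0.0]
ft_force: [0.6, -0.7, 5.8]
width: 0.0299
```

Run:
```python
from h import *
st()
```

```text
t 10.35 p [0.6871 0.0206 0.0962] toolx [-0.052  0.999 -0.   ] tooly [0.999 0.052 0.001] z [ 0.001 -0.    -1.   ] F [ 0.6 -0.7  5.8] M [-0.02 -0.27  0.03] w 0.0299
q [ 0.33  0.64 -0.63  1.39  0.38  1.23 -0.28]
```

Request:
arm_command:
  increments:
    - {"gripper":20,"dx":0,"dy":0,"dz":0,"spin":6}
    - {"gripper":20,"dx":0,"dy":0,"dz":0,"spin":6}
    - {"gripper":20,"dx":0,"dy":0,"dz":0,"spin":6}
    - {"gripper":20,"dx":0,"dy":0,"dz":0,"spin":6}
    - {"gripper":20,"dx":0,"dy":0,"dz":0,"spin":6}
    - {"gripper":20,"dx":0,"dy":0,"dz":0,"spin":6}
    - {"gripper":20,"dx":0,"dy":0,"dz":0,"spin":6}
    - {"gripper":20,"dx":0,"dy":0,"dz":0,"spin":6}

```text
time: 11.35
ee_pos: [0.6864, 0.0209, 0.0962]
eef_rot: [0.925, 0.381, -0.0, -0.0]
ft_force: [-3.6, -0.3, 7.3]
width: 0.0296
```

Request:
arm_command:
  increments:
    - {"gripper":20,"dx":0,"dy":0,"dz":0,"spin":7}
    - {"gripper":20,"dx":0,"dy":0,"dz":0,"spin":7}
    - {"gripper":20,"dx":0,"dy":0,"dz":0,"spin":7}
    - {"gripper":20,"dx":0,"dy":0,"dz":0,"spin":7}
    - {"gripper":20,"dx":0,"dy":0,"dz":0,"spin":7}
    - {"gripper":20,"dx":0,"dy":0,"dz":0,"spin":7}
    - {"gripper":20,"dx":0,"dy":0,"dz":0,"spin":0}
    - {"gripper":20,"dx":0,"dy":0,"dz":0,"spin":0}

```text
time: 12.35
ee_pos: [0.6862, 0.0215, 0.0962]
eef_rot: [1.0, 0.026, -0.0, -0.0]
ft_force: [-4.5, 1.6, 8.3]
width: 0.03
```

Run:
```python
from h import *
st()
```

```text
t 12.35 p [0.6862 0.0215 0.0962] toolx [ 0.999  0.053 -0.001] tooly [ 0.053 -0.999 -0.001] z [-0.001  0.001 -1.   ] F [-4.5  1.6  8.3] M [0.36 0.87 0.06] w 0.03
q [ 0.14  0.58 -0.34  1.41  0.2   1.19 -1.74]
```

Request:
arm_command:
  increments:
    - {"gripper":60,"dx":0,"dy":0,"dz":0,"spin":0}
    - {"gripper":60,"dx":0,"dy":0,"dz":0,"spin":0}
    - {"gripper":60,"dx":0,"dy":0,"dz":0,"spin":0}
    - {"gripper":60,"dx":0,"dy":0,"dz":-0.03,"spin":0}
    - {"gripper":60,"dx":0,"dy":0,"dz":-0.03,"spin":0}
    - {"gripper":60,"dx":-0.01,"dy":0,"dz":-0.02,"spin":0}
    - {"gripper":60,"dx":-0.02,"dy":0,"dz":0,"spin":0}
    - {"gripper":60,"dx":-0.02,"dy":0,"dz":0,"spin":0}

```text
time: 13.35
ee_pos: [0.6354, 0.0179, 0.1754]
eef_rot: [1.0, 0.026, -0.0, 0.0]
ft_force: [0.2, 0.1, -0.0]
width: 0.0524
```

Run:
```python
from h import *
st()
plan([(.5565,.016,.15,3.0,12),(.5568,.016,.15,3.0,1)])
```

```text
t 13.35 p [0.6354 0.0179 0.1754] toolx [ 0.999  0.052 -0.   ] tooly [ 0.052 -0.999  0.   ] z [-0. -0. -1.] F [ 0.2  0.1 -0. ] M [ 0.07 -0.01  0.01] w 0.0524
q [ 0.18  0.41 -0.37  1.48  0.15  1.28 -1.72]
0 [np.float64(-0.0066), np.float64(-0.0002), np.float64(0.0021)] spin -7.5
1 [np.float64(-0.0065), np.float64(-0.001), np.float64(0.0021)] spin -7.5
2 [np.float64(-0.0063), np.float64(-0.0019), np.float64(0.0021)] spin -7.5
3 [np.float64(-0.006), np.float64(-0.0027), np.float64(0.0021)] spin -7.5
4 [np.float64(-0.0056), np.float64(-0.0034), np.float64(0.0021)] spin -7.5
5 [np.float64(-0.0051), np.float64(-0.0041), np.float64(0.0021)] spin -7.5
6 [np.float64(-0.0045), np.float64(-0.0048), np.float64(0.0021)] spin -7.5
7 [np.float64(-0.0039), np.float64(-0.0053), np.float64(0.0021)] spin -7.5
8 [np.float64(-0.0031), np.float64(-0.0058), np.float64(0.0022)] spin -7.5
9 [np.float64(-0.0023), np.float64(-0.0062), np.float64(0.0021)] spin -7.5
10 [np.float64(-0.0015), np.float64(-0.0064), np.float64(0.0022)] spin -7.5
11 [np.float64(-0.0007), np.float64(-0.0065), np.float64(0.0021)] spin -7.5
12 [np.float64(-0.0001), np.float64(0.0002), np.float64(0.0)] spin -0.0
end [0.5568 0.016  0.15  ] 2.98
```

Request:
arm_command:
  increments:
    - {"gripper":45,"dx":-0.026,"dy":0,"dz":0.008,"spin":0}
    - {"gripper":45,"dx":-0.026,"dy":0,"dz":0.008,"spin":0}
    - {"gripper":45,"dx":-0.027,"dy":-0.002,"dz":0.009,"spin":0}
    - {"gripper":45,"dx":0,"dy":0,"dz":0,"spin":-10}
    - {"gripper":45,"dx":0,"dy":0,"dz":0,"spin":-10}
    - {"gripper":45,"dx":0,"dy":0,"dz":0,"spin":-10}
    - {"gripper":45,"dx":0,"dy":0,"dz":0,"spin":-10}
    - {"gripper":45,"dx":0,"dy":0,"dz":0,"spin":-10}

```text
time: 14.35
ee_pos: [0.5568, 0.0157, 0.1503]
eef_rot: [0.894, 0.449, -0.0, 0.0]
ft_force: [0.7, 0.4, 0.2]
width: 0.0396
```

Request:
arm_command:
  increments:
    - {"gripper":45,"dx":0,"dy":0,"dz":0,"spin":-10}
    - {"gripper":45,"dx":0,"dy":0,"dz":0,"spin":-10}
    - {"gripper":45,"dx":0,"dy":0,"dz":0,"spin":-10}
    - {"gripper":45,"dx":0,"dy":0,"dz":0,"spin":-10}
    - {"gripper":45,"dx":0,"dy":0,"dz":0,"spin":0}
    - {"gripper":45,"dx":0,"dy":0,"dz":0,"spin":0}
    - {"gripper":45,"dx":0,"dy":0,"dz":0,"spin":0}
    - {"gripper":45,"dx":0,"dy":0,"dz":0,"spin":0}

```text
time: 15.35
ee_pos: [0.5576, 0.016, 0.1506]
eef_rot: [0.689, 0.725, -0.0, 0.0]
ft_force: [1.1, -0.3, 0.5]
width: 0.0394
```

Request:
arm_command:
  increments:
    - {"gripper":45,"dx":0,"dy":0,"dz":0.018,"spin":0}
    - {"gripper":45,"dx":0,"dy":0,"dz":0.018,"spin":0}
    - {"gripper":45,"dx":0,"dy":0,"dz":0.018,"spin":0}
    - {"gripper":45,"dx":0,"dy":0,"dz":0.018,"spin":0}
    - {"gripper":45,"dx":0,"dy":0,"dz":0.018,"spin":0}
    - {"gripper":45,"dx":0,"dy":0,"dz":0.016,"spin":0}
    - {"gripper":5,"dx":0,"dy":0,"dz":0,"spin":0}
    - {"gripper":5,"dx":0,"dy":0,"dz":0,"spin":0}
  grip_force: 20

```text
time: 16.35
ee_pos: [0.5581, 0.016, 0.045]
eef_rot: [0.688, 0.725, 0.0, 0.0]
ft_force: [0.3, 0.6, 0.7]
width: 0.0263
```

Request:
arm_command:
  increments:
    - {"gripper":5,"dx":0,"dy":0,"dz":0,"spin":0}
    - {"gripper":5,"dx":0,"dy":0,"dz":0,"spin":0}
    - {"gripper":5,"dx":0,"dy":-0.005,"dz":0,"spin":0}
    - {"gripper":5,"dx":0,"dy":-0.005,"dz":0,"spin":0}
    - {"gripper":5,"dx":0,"dy":-0.005,"dz":0,"spin":0}
    - {"gripper":5,"dx":0,"dy":0,"dz":0,"spin":0}
    - {"gripper":5,"dx":0,"dy":0,"dz":0,"spin":0}
    - {"gripper":5,"dx":0,"dy":0,"dz":0,"spin":0}

```text
time: 17.35
ee_pos: [0.5425, 0.015, 0.0451]
eef_rot: [0.689, 0.725, -0.0, 0.0]
ft_force: [-1.3, -1.2, 7.5]
width: 0.0115
```

Free now; pull it the rest of the way.

Request:
arm_command:
  increments:
    - {"gripper":5,"dx":0,"dy":-0.012,"dz":0,"spin":0}
    - {"gripper":5,"dx":0,"dy":-0.012,"dz":0,"spin":0}
    - {"gripper":5,"dx":0,"dy":-0.012,"dz":0,"spin":0}
    - {"gripper":5,"dx":0,"dy":-0.012,"dz":0,"spin":0}
    - {"gripper":5,"dx":0,"dy":-0.012,"dz":0,"spin":0}
    - {"gripper":5,"dx":0,"dy":-0.012,"dz":0,"spin":0}
    - {"gripper":5,"dx":0,"dy":-0.006,"dz":0,"spin":0}
    - {"gripper":5,"dx":0,"dy":0,"dz":0,"spin":0}

```text
time: 18.35
ee_pos: [0.4654, 0.0104, 0.0451]
eef_rot: [0.689, 0.725, 0.001, 0.001]
ft_force: [6.1, -3.4, 1.9]
width: 0.011
```

Run:
```python
from h import *
st()
```

```text
t 18.35 p [0.4654 0.0104 0.0451] toolx [-0.051  0.999 -0.001] tooly [0.999 0.051 0.003] z [ 0.003 -0.001 -1.   ] F [ 6.1 -3.4  1.9] M [-0.53 -1.31  0.05] w 0.011
q [ 0.44  0.23 -0.6   2.04  0.16  0.92 -0.2 ]
```

Request:
arm_command:
  increments:
    - {"gripper":42,"dx":0,"dy":0.001,"dz":0,"spin":0}
    - {"gripper":42,"dx":0,"dy":0,"dz":0,"spin":0}
    - {"gripper":42,"dx":0,"dy":0,"dz":0,"spin":0}
    - {"gripper":42,"dx":0,"dy":0,"dz":-0.03,"spin":0}
    - {"gripper":42,"dx":0,"dy":0,"dz":-0.04,"spin":0}
    - {"gripper":42,"dx":-0.02,"dy":0.02,"dz":-0.05,"spin":0}
    - {"gripper":80,"dx":-0.04,"dy":0.04,"dz":-0.06,"spin":0}
    - {"gripper":80,"dx":-0.04,"dy":0.04,"dz":-0.04,"spin":0}

```text
time: 19.35
ee_pos: [0.5574, -0.071, 0.2484]
eef_rot: [0.688, 0.726, 0.0, 0.001]
ft_force: [0.8, 1.7, -0.2]
width: 0.0493
```

Request:
arm_command:
  increments:
    - {"gripper":100,"dx":-0.04,"dy":0.01,"dz":0,"spin":0}
    - {"gripper":100,"dx":-0.03,"dy":0,"dz":0,"spin":0}
    - {"gripper":100,"dx":0,"dy":0,"dz":0,"spin":0}
    - {"gripper":100,"dx":0,"dy":0,"dz":0,"spin":0}
    - {"gripper":100,"dx":0,"dy":0,"dz":0,"spin":0}
    - {"gripper":100,"dx":0,"dy":0,"dz":0,"spin":0}
    - {"gripper":100,"dx":0,"dy":0,"dz":0,"spin":0}
    - {"gripper":100,"dx":0,"dy":0,"dz":0,"spin":0}

```text
time: 20.35
ee_pos: [0.5702, -0.1399, 0.2461]
eef_rot: [0.688, 0.725, -0.0, 0.0]
ft_force: [-0.4, -0.1, -0.1]
width: 0.0867
```

```bash
cat >> h.py <<'E'
def shot(tag,name="wrist"):
    i=cams.camera_info(name);a=cams.camera(name)[:,:,::-1]
    cv2.imwrite(f"pics/{tag}.png",a);cv2.imwrite(f"pics/{tag}z.png",cv2.resize(a,(800,600),interpolation=cv2.INTER_CUBIC))
    np.save(f"{tag}.npy",np.r_[i["rvec"],i["tvec"]])
def info(tag,name="wrist"):
    a=np.load(f"{tag}.npy");return dict(K=cams.camera_info(name)["K"],rvec=a[:3],tvec=a[3:])
f=lambda u,v:((u+.5)/1.5625-.5,(v+.5)/1.5625-.5)
E
python3 - <<'E'
from h import *
st();shot("w4");shot("sc4","scene")
E
```

```text
t 20.35 p [ 0.5702 -0.1399  0.2461] toolx [-0.052  0.999 -0.   ] tooly [0.999 0.052 0.   ] z [ 0. -0. -1.] F [-0.4 -0.1 -0.1] M [-0.02 -0.1  -0.04] w 0.0867
q [ 0.58  0.28 -0.51  1.51  0.14  1.39  0.12]
```

View pics/w4z.png

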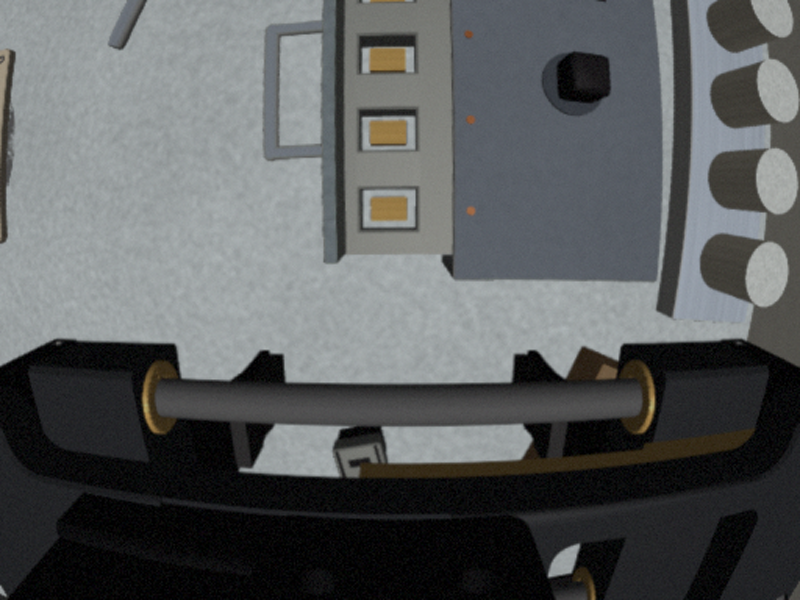

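View pics/sc4z.png

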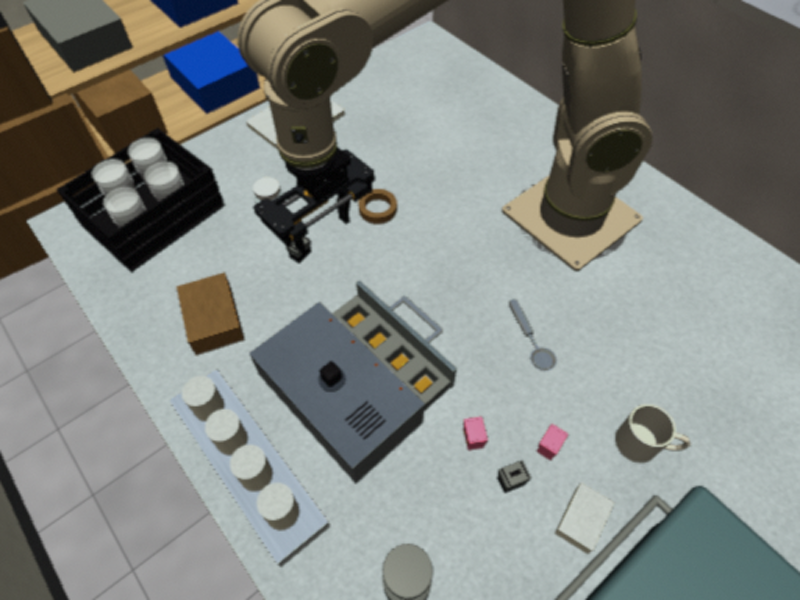

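Run:
```python
from h import *
im=cv2.imread("pics/w4z.png");cv2.imwrite("pics/w4c.png",cv2.resize(im[10:260,300:480],None,fx=3,fy=2.4)[:600])
i=info("w4")
for n,p,z in [("b1",(389,209),.04),("b2",(388,131),.04),("b3",(388,55),.04),("L1",(472,211),.087),("L2",(471,119),.087),("L3",(468,34),.087),("knob",(584,77),.124)]: print(n,onz("wrist",f(*p),z,i))
```

```text
b1 [ 0.55867592 -0.0821803   0.04      ]
b2 [ 0.5546466  -0.02000149  0.04      ]
b3 [0.55117803 0.04363515 0.04      ]
L1 [ 0.61701884 -0.07884622  0.087     ]
L2 [ 0.61255346 -0.01423955  0.087     ]
L3 [0.6079608  0.04938509 0.087     ]
knob [0.68016695 0.01722407 0.124     ]
```

View pics/w4c.png

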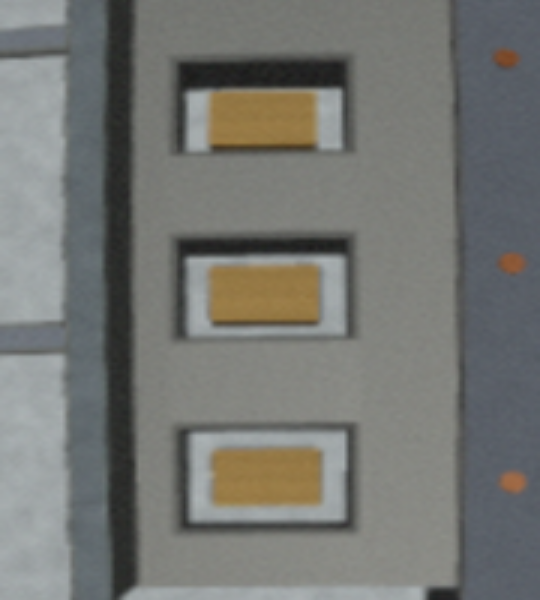

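Run:
```python
from h import *
plan([(.501,-.085,.2,-87,9),(.501,-.085,.131,-87,4)])
```

```text
0 [np.float64(0.0065), np.float64(-0.0074), np.float64(0.0051)] spin 10.0
1 [np.float64(0.0051), np.float64(-0.0084), np.float64(0.0051)] spin 10.0
2 [np.float64(0.0036), np.float64(-0.0091), np.float64(0.0051)] spin 10.0
3 [np.float64(0.002), np.float64(-0.0096), np.float64(0.0051)] spin 10.0
4 [np.float64(0.0003), np.float64(-0.0098), np.float64(0.0051)] spin 10.0
5 [np.float64(-0.0015), np.float64(-0.0097), np.float64(0.0052)] spin 10.0
6 [np.float64(-0.0031), np.float64(-0.0093), np.float64(0.0051)] spin 10.0
7 [np.float64(-0.0047), np.float64(-0.0086), np.float64(0.0052)] spin 10.0
8 [np.float64(-0.0062), np.float64(-0.0077), np.float64(0.0051)] spin 10.0
9 [np.float64(0.0), np.float64(-0.0), np.float64(0.0173)] spin -0.0
10 [np.float64(0.0), np.float64(-0.0), np.float64(0.0172)] spin -0.0
11 [np.float64(0.0), np.float64(-0.0), np.float64(0.0173)] spin -0.0
12 [np.float64(0.0), np.float64(-0.0), np.float64(0.0172)] spin -0.0
end [ 0.501 -0.085  0.131] -87.02
```

Request:
arm_command:
  increments:
    - {"gripper":100,"dx":0.0065,"dy":-0.0075,"dz":0.005,"spin":10}
    - {"gripper":100,"dx":0.005,"dy":-0.0085,"dz":0.005,"spin":10}
    - {"gripper":100,"dx":0.0035,"dy":-0.009,"dz":0.005,"spin":10}
    - {"gripper":100,"dx":0.002,"dy":-0.0095,"dz":0.005,"spin":10}
    - {"gripper":100,"dx":0.0005,"dy":-0.01,"dz":0.005,"spin":10}
    - {"gripper":100,"dx":-0.0015,"dy":-0.0095,"dz":0.005,"spin":10}
    - {"gripper":100,"dx":-0.003,"dy":-0.0095,"dz":0.005,"spin":10}
    - {"gripper":100,"dx":-0.005,"dy":-0.0085,"dz":0.005,"spin":10}

```text
time: 21.45
ee_pos: [0.5083, -0.091, 0.206]
eef_rot: [0.994, 0.11, 0.0, 0.0]
ft_force: [-0.7, 0.4, -0.1]
width: 0.087
```

Request:
arm_command:
  increments:
    - {"gripper":100,"dx":-0.006,"dy":-0.0075,"dz":0.005,"spin":10}
    - {"gripper":100,"dx":0,"dy":0,"dz":0.017,"spin":0}
    - {"gripper":100,"dx":0,"dy":0,"dz":0.017,"spin":0}
    - {"gripper":100,"dx":0,"dy":0,"dz":0.017,"spin":0}
    - {"gripper":100,"dx":0,"dy":0,"dz":0.017,"spin":0}
    - {"gripper":100,"dx":0,"dy":0,"dz":0,"spin":0}
    - {"gripper":100,"dx":0,"dy":0,"dz":0,"spin":0}
    - {"gripper":100,"dx":0,"dy":0,"dz":0,"spin":0}

```text
time: 22.45
ee_pos: [0.5015, -0.0854, 0.1338]
eef_rot: [1.0, 0.026, 0.001, 0.0]
ft_force: [0.0, -0.3, 0.3]
width: 0.0867
```

Run:
```python
from h import *
st();shot("w5")
```

```text
t 22.45 p [ 0.5015 -0.0854  0.1338] toolx [0.999 0.052 0.001] tooly [ 0.052 -0.999  0.   ] z [ 0.001 -0.    -1.   ] F [ 0.  -0.3  0.3] M [ 0.09 -0.03 -0.  ] w 0.0867
q [ 0.44  0.17 -0.4   1.86  0.08  1.12 -1.5 ]
```

View pics/w5z.png

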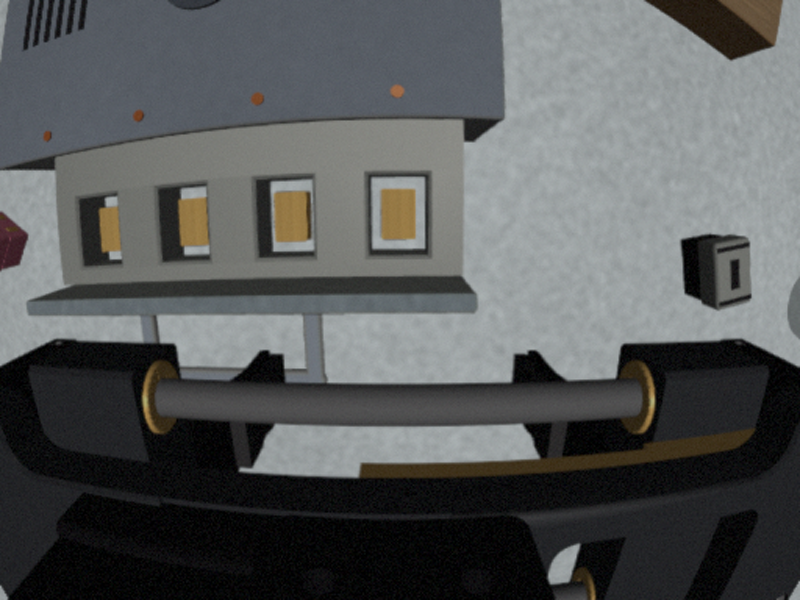

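Run:
```python
import cv2
im=cv2.imread("pics/w5.png")
c=im[100:175,150:290];cv2.imwrite("pics/w5c.png",cv2.resize(c,None,fx=5.6,fy=5.6,interpolation=cv2.INTER_CUBIC))
```

```text
(no output)
```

View pics/w5c.png

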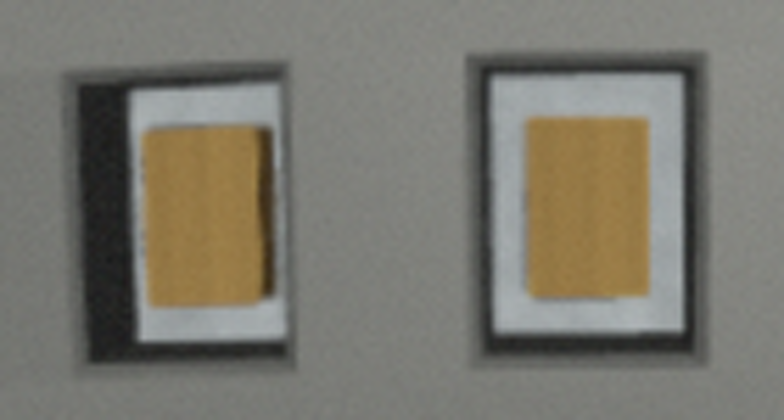

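Run:
```python
from h import *
i=info("w5")
g=lambda u,v:(150+(u+.5)/5.6-.5,100+(v+.5)/5.6-.5)
P=np.array([.5015,-.0854]);tx=np.array([.9986,.052]);ty=np.array([.052,-.9986])
for n,c in dict(b1o=[(467,53),(708,53),(708,366),(474,366)],b1i=[(481,66),(695,66),(695,353),(487,353)],b2o=[(66,72),(288,62),(295,370),(80,372)]).items():
    q=np.array([onz("wrist",g(*p),.04,i)[:2] for p in c]);m=q.mean(0)
    e=q-q.mean(0)
    print(n,"center",m.round(4),"tool xy",((m-P)@tx).round(4),((m-P)@ty).round(4),"sides",[np.linalg.norm(q[k]-q[(k+1)%4]).round(4) for k in range(4)],"ang",[np.degrees(np.arctan2(*(q[k]-q[l])[::-1])).round(1) for k,l in ((0,3),(1,2))])
# pack B
for p in [(716,238),(749,236),(750,299),(718,307)]: print("pk",onz("wrist",f(*p),.046,i))
```

```text
b1o center [ 0.5581 -0.0824] tool xy 0.0567 -0.0001 sides [np.float64(0.0367), np.float64(0.0485), np.float64(0.0363), np.float64(0.0485)] ang [np.float64(3.9), np.float64(3.5)]
b1i center [ 0.5581 -0.0824] tool xy 0.0567 -0.0 sides [np.float64(0.0326), np.float64(0.0444), np.float64(0.0322), np.float64(0.0444)] ang [np.float64(3.8), np.float64(3.4)]
b2o center [ 0.5543 -0.0185] tool xy 0.0562 -0.064 sides [np.float64(0.0359), np.float64(0.0482), np.float64(0.0354), np.float64(0.048)] ang [np.float64(3.9), np.float64(3.2)]
pk [ 0.56396673 -0.28522773  0.046     ]
pk [ 0.56911057 -0.31579668  0.046     ]
pk [ 0.52661044 -0.32618033  0.046     ]
pk [ 0.51918194 -0.29624787  0.046     ]
```

Run:
```python
from h import *
plan([(.49,-.316,.17,-75.5,7),(.49,-.316,.14,-75.5,1)])
```

```text
0 [np.float64(-0.0033), np.float64(0.0328), np.float64(-0.0052)] spin -1.6
1 [np.float64(-0.0043), np.float64(0.0327), np.float64(-0.0052)] spin -1.7
2 [np.float64(-0.0052), np.float64(0.0326), np.float64(-0.0052)] spin -1.6
3 [np.float64(-0.0061), np.float64(0.0324), np.float64(-0.0052)] spin -1.7
4 [np.float64(-0.0071), np.float64(0.0322), np.float64(-0.0051)] spin -1.6
5 [np.float64(-0.008), np.float64(0.032), np.float64(-0.0052)] spin -1.7
6 [np.float64(-0.009), np.float64(0.0317), np.float64(-0.0051)] spin -1.6
7 [np.float64(-0.0), np.float64(0.0), np.float64(0.03)] spin -0.0
end [ 0.49  -0.316  0.14 ] -75.51
```

Request:
arm_command:
  increments:
    - {"gripper":100,"dx":-0.0035,"dy":0.033,"dz":-0.005,"spin":-1.6}
    - {"gripper":100,"dx":-0.0045,"dy":0.0325,"dz":-0.005,"spin":-1.7}
    - {"gripper":100,"dx":-0.005,"dy":0.0325,"dz":-0.005,"spin":-1.6}
    - {"gripper":100,"dx":-0.006,"dy":0.0325,"dz":-0.005,"spin":-1.7}
    - {"gripper":100,"dx":-0.007,"dy":0.032,"dz":-0.005,"spin":-1.6}
    - {"gripper":100,"dx":-0.008,"dy":0.032,"dz":0,"spin":-1.7}
    - {"gripper":100,"dx":-0.009,"dy":0.032,"dz":0.008,"spin":-1.6}
    - {"gripper":100,"dx":0,"dy":0,"dz":0.011,"spin":0}

```text
time: 23.5
ee_pos: [0.4889, -0.3191, 0.1392]
eef_rot: [0.992, 0.124, 0.0, 0.001]
ft_force: [0.3, -0.5, -0.7]
width: 0.087
```

Request:
arm_command:
  increments:
    - {"gripper":100,"dx":0,"dy":0,"dz":0,"spin":0}
    - {"gripper":100,"dx":0,"dy":0,"dz":0,"spin":0}
    - {"gripper":100,"dx":0,"dy":0,"dz":0,"spin":0}
    - {"gripper":100,"dx":0,"dy":0,"dz":0,"spin":0}
    - {"gripper":100,"dx":0,"dy":0,"dz":0,"spin":0}
    - {"gripper":100,"dx":0,"dy":0,"dz":0,"spin":0}
    - {"gripper":100,"dx":0,"dy":0,"dz":0,"spin":0}
    - {"gripper":100,"dx":0,"dy":0,"dz":0,"spin":0}

```text
time: 24.5
ee_pos: [0.4896, -0.316, 0.1391]
eef_rot: [0.992, 0.126, 0.0, 0.0]
ft_force: [-0.2, -0.3, 1.1]
width: 0.0871
```

Run:
```python
from h import *
st();shot("w6")
```

```text
t 24.5 p [ 0.4896 -0.316   0.1391] toolx [0.968 0.25  0.   ] tooly [ 0.25  -0.968  0.   ] z [ 0. -0. -1.] F [-0.2 -0.3  1.1] M [-0.01 -0.01 -0.04] w 0.0871
q [ 0.71  0.31 -0.25  1.67  0.08  1.17 -0.89]
```

View pics/w6z.png

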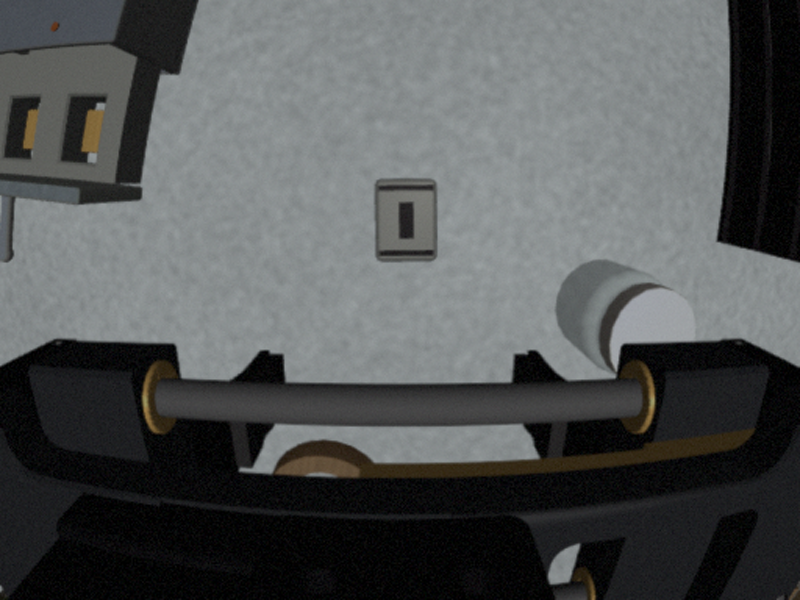

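```bash
cat >> h.py <<'E'
def bright_rect(tag,box,lo):
    "min-area box of the cap in raw image, box in z-pixels u0,v0,u1,v1"
    im=cv2.imread(f"pics/{tag}.png");s=1.5625
    u0,v0,u1,v1=[int(round(k/s)) for k in box]
    c=cv2.resize(im[v0:v1,u0:u1],None,fx=8,fy=8,interpolation=cv2.INTER_CUBIC)
    g=cv2.cvtColor(c,cv2.COLOR_BGR2GRAY)
    m=(g<lo).astype(np.uint8)*255
    m=cv2.morphologyEx(m,cv2.MORPH_CLOSE,np.ones((41,41)));m=cv2.morphologyEx(m,cv2.MORPH_OPEN,np.ones((21,21)))
    cs,_=cv2.findContours(m,cv2.RETR_EXTERNAL,cv2.CHAIN_APPROX_NONE);k=max(cs,key=cv2.contourArea)
    b=cv2.boxPoints(cv2.minAreaRect(k))
    cv2.polylines(c,[b.astype(int)],True,(0,0,255),1);cv2.imwrite(f"pics/{tag}r.png",c)
    return [((x+.5)/8-.5+u0,(y+.5)/8-.5+v0) for x,y in b]
def report(tag,raw,z,name="wrist",P=None):
    i=info(tag,name)
    q=np.array([onz(name,p,z,i)[:2] for p in raw]);m=q.mean(0)
    s=read_state();T=R.from_quat(s["eef_rot"]).as_matrix();d=m-s["ee_pos"][:2]
    L=[np.linalg.norm(q[k]-q[(k+1)%4]).round(4) for k in range(4)]
    A=[(np.degrees(np.arctan2(*(q[(k+1)%4]-q[k])[::-1]))%180).round(1) for k in range(4)]
    print(tag,"c",m.round(4),"tool dx,dy",(d@T[:2,0]).round(4),(d@T[:2,1]).round(4),"sides",L,"ang",A)
E
python3 - <<'E'
from h import *
b=bright_rect("w6",(340,150,480,290),125)
print(np.array(b)*1.5625); report("w6",b,.046)
print("jar",onz("wrist",f(653,325),.085,info("w6")))
E
```

```text
[[373.33984 177.05078]
 [436.8164  177.05078]
 [436.8164  261.8164 ]
 [373.33984 261.8164 ]]
w6 c [ 0.5424 -0.306 ] tool dx,dy 0.0537 0.0036 sides [np.float64(0.0345), np.float64(0.047), np.float64(0.0353), np.float64(0.0469)] ang [np.float64(104.7), np.float64(15.1), np.float64(104.6), np.float64(14.2)]
jar [ 0.52805429 -0.44772104  0.085     ]
```

View pics/w6r.png

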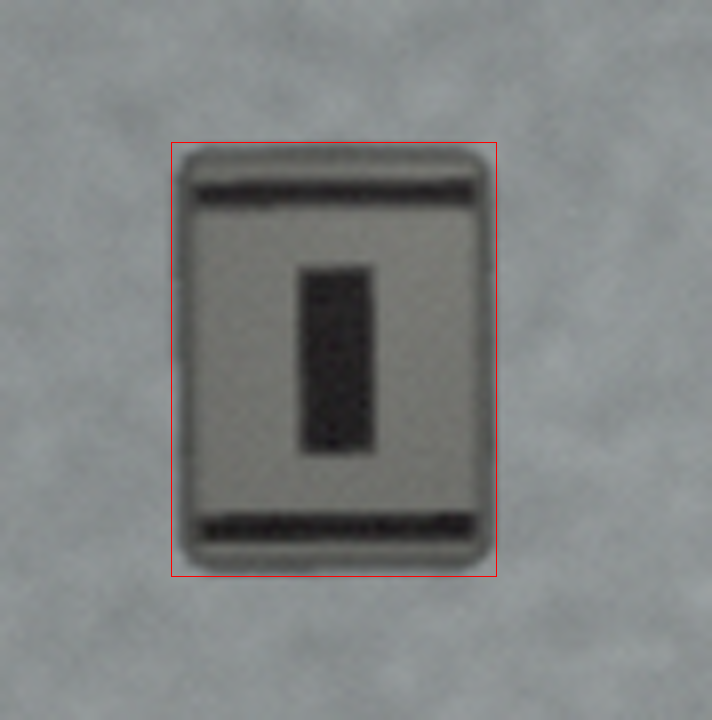

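Request:
arm_command:
  increments:
    - {"gripper":80,"dx":0.018,"dy":0.0012,"dz":0.011,"spin":0}
    - {"gripper":80,"dx":0.018,"dy":0.0012,"dz":0.015,"spin":0}
    - {"gripper":80,"dx":0.0177,"dy":0.0012,"dz":0.015,"spin":0}
    - {"gripper":80,"dx":0,"dy":0,"dz":0.02,"spin":0}
    - {"gripper":80,"dx":0,"dy":0,"dz":0.02,"spin":0}
    - {"gripper":80,"dx":0,"dy":0,"dz":0.02,"spin":0}
    - {"gripper":80,"dx":0,"dy":0,"dz":0.01,"spin":0}
    - {"gripper":80,"dx":0,"dy":0,"dz":0,"spin":0}
  grip_force: 25

```text
time: 25.55
ee_pos: [0.5419, -0.306, 0.0274]
eef_rot: [0.992, 0.126, -0.001, -0.0]
ft_force: [-0.0, -0.3, 0.3]
width: 0.0695
```

Run:
```python
from h import *
st()
```

```text
t 25.55 p [ 0.5419 -0.306   0.0274] toolx [ 0.968  0.25  -0.001] tooly [ 0.25  -0.968 -0.001] z [-0.001  0.001 -1.   ] F [-0.  -0.3  0.3] M [ 0.02  0.02 -0.01] w 0.0695
q [ 0.64  0.51 -0.25  1.65  0.14  1.   -0.98]
```

Request:
arm_command:
  increments:
    - {"gripper":25,"dx":0,"dy":0,"dz":0,"spin":0}
    - {"gripper":25,"dx":0,"dy":0,"dz":0,"spin":0}
    - {"gripper":25,"dx":0,"dy":0,"dz":0,"spin":0}
    - {"gripper":25,"dx":0,"dy":0,"dz":0,"spin":0}
    - {"gripper":25,"dx":0,"dy":0,"dz":0,"spin":0}
    - {"gripper":25,"dx":0,"dy":0,"dz":0,"spin":0}
    - {"gripper":25,"dx":0,"dy":0,"dz":0,"spin":0}
    - {"gripper":25,"dx":0,"dy":0,"dz":0,"spin":0}

```text
time: 26.55
ee_pos: [0.5426, -0.3061, 0.0283]
eef_rot: [0.992, 0.126, 0.0, 0.0]
ft_force: [0.7, -0.3, 2.2]
width: 0.0339
```

Run:
```python
from h import *
st();shot("w7");shot("sd7","side")
```

```text
t 26.55 p [ 0.5426 -0.3061  0.0283] toolx [0.968 0.25  0.   ] tooly [ 0.25  -0.968  0.   ] z [ 0. -0. -1.] F [ 0.7 -0.3  2.2] M [ 0.03  0.04 -0.03] w 0.0339
q [ 0.64  0.51 -0.25  1.65  0.14  1.   -0.98]
```

View pics/w7z.png

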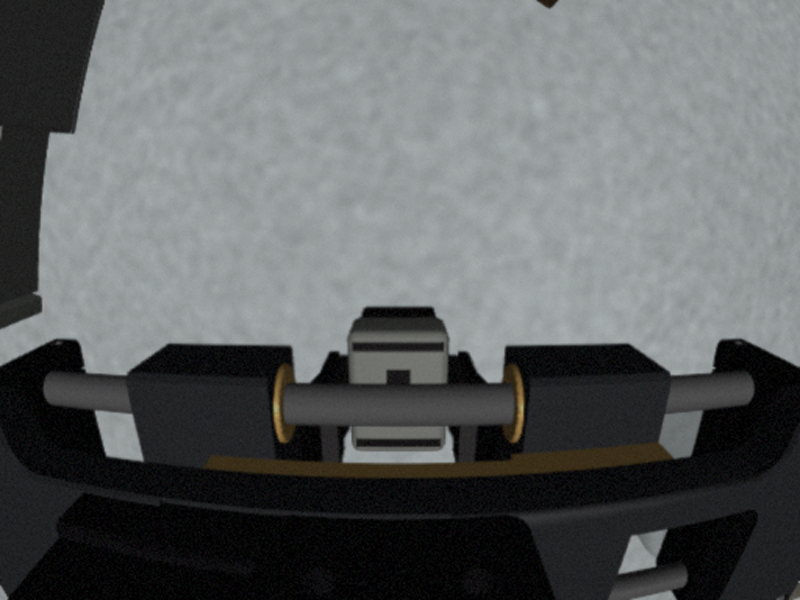

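Run:
```python
from h import *
plan([(.5426,-.3061,.15,-75.5,4),(.5581,-.0824,.15,-86.6,8),(.5581,-.0824,.085,-86.6,4)])
```

```text
0 [np.float64(0.0), np.float64(-0.0), np.float64(-0.0304)] spin -0.0
1 [np.float64(0.0), np.float64(-0.0), np.float64(-0.0304)] spin -0.0
2 [np.float64(0.0), np.float64(-0.0), np.float64(-0.0305)] spin -0.0
3 [np.float64(0.0001), np.float64(-0.0), np.float64(-0.0304)] spin -0.0
4 [np.float64(0.0089), np.float64(-0.0266), np.float64(-0.0)] spin 1.4
5 [np.float64(0.0082), np.float64(-0.0268), np.float64(-0.0)] spin 1.4
6 [np.float64(0.0075), np.float64(-0.027), np.float64(-0.0)] spin 1.4
7 [np.float64(0.0069), np.float64(-0.0272), np.float64(-0.0)] spin 1.4
8 [np.float64(0.0062), np.float64(-0.0273), np.float64(-0.0)] spin 1.4
9 [np.float64(0.0056), np.float64(-0.0275), np.float64(-0.0)] spin 1.4
10 [np.float64(0.0049), np.float64(-0.0276), np.float64(-0.0)] spin 1.3
11 [np.float64(0.0042), np.float64(-0.0277), np.float64(-0.0)] spin 1.4
12 [np.float64(0.0), np.float64(0.0), np.float64(0.0162)] spin -0.0
13 [np.float64(0.0), np.float64(0.0), np.float64(0.0163)] spin -0.0
14 [np.float64(0.0), np.float64(0.0), np.float64(0.0162)] spin -0.0
15 [np.float64(0.0), np.float64(0.0), np.float64(0.0163)] spin -0.0
end [ 0.5581 -0.0824  0.085 ] -86.62
```

Request:
arm_command:
  increments:
    - {"gripper":25,"dx":0,"dy":0,"dz":-0.02,"spin":0}
    - {"gripper":25,"dx":0,"dy":0,"dz":-0.034,"spin":0}
    - {"gripper":25,"dx":0,"dy":0,"dz":-0.034,"spin":0}
    - {"gripper":25,"dx":0,"dy":0,"dz":-0.034,"spin":0}
    - {"gripper":25,"dx":0.009,"dy":-0.0265,"dz":0,"spin":1.4}
    - {"gripper":25,"dx":0.008,"dy":-0.027,"dz":0,"spin":1.4}
    - {"gripper":25,"dx":0.0075,"dy":-0.027,"dz":0,"spin":1.4}
    - {"gripper":25,"dx":0.007,"dy":-0.027,"dz":0,"spin":1.4}

```text
time: 27.65
ee_pos: [0.5501, -0.1932, 0.1512]
eef_rot: [0.997, 0.077, 0.0, 0.0]
ft_force: [1.1, 0.7, -1.2]
width: 0.0337
```

Request:
arm_command:
  increments:
    - {"gripper":25,"dx":0.006,"dy":-0.0275,"dz":0,"spin":1.4}
    - {"gripper":25,"dx":0.0055,"dy":-0.0275,"dz":0,"spin":1.4}
    - {"gripper":25,"dx":0.005,"dy":-0.0275,"dz":0,"spin":1.3}
    - {"gripper":25,"dx":0.004,"dy":-0.0275,"dz":0,"spin":1.4}
    - {"gripper":25,"dx":0,"dy":0,"dz":0.016,"spin":0}
    - {"gripper":25,"dx":0,"dy":0,"dz":0.016,"spin":0}
    - {"gripper":25,"dx":0,"dy":0,"dz":0.016,"spin":0}
    - {"gripper":25,"dx":0,"dy":0,"dz":0.016,"spin":0}

```text
time: 28.65
ee_pos: [0.5571, -0.0833, 0.0847]
eef_rot: [1.0, 0.029, -0.0, 0.0]
ft_force: [0.2, 0.1, -1.0]
width: 0.0338
```

Request:
arm_command:
  increments:
    - {"gripper":25,"dx":0,"dy":0,"dz":0,"spin":0}
    - {"gripper":25,"dx":0,"dy":0,"dz":0,"spin":0}
    - {"gripper":25,"dx":0,"dy":0,"dz":0,"spin":0}
    - {"gripper":25,"dx":0,"dy":0,"dz":0,"spin":0}
    - {"gripper":25,"dx":0,"dy":0,"dz":0,"spin":0}
    - {"gripper":25,"dx":0,"dy":0,"dz":0,"spin":0}
    - {"gripper":25,"dx":0,"dy":0,"dz":0,"spin":0}
    - {"gripper":25,"dx":0,"dy":0,"dz":0,"spin":0}

```text
time: 29.65
ee_pos: [0.5575, -0.0825, 0.0861]
eef_rot: [1.0, 0.029, 0.0, 0.0]
ft_force: [-0.8, 0.5, -1.6]
width: 0.0339
```

Run:
```python
from h import *
st();shot("w8");shot("sc8","scene")
im=cv2.imread("pics/sc8.png");cv2.imwrite("pics/sc8c.png",cv2.resize(im[150:270,190:310],None,fx=5,fy=5,interpolation=cv2.INTER_CUBIC))
```

```text
t 29.65 p [ 0.5575 -0.0825  0.0861] toolx [0.998 0.059 0.   ] tooly [ 0.059 -0.998  0.   ] z [ 0. -0. -1.] F [-0.8  0.5 -1.6] M [ 0.05  0.02 -0.02] w 0.0339
q [ 0.37  0.34 -0.35  1.77  0.13  1.06 -1.55]
```

View pics/w8z.png

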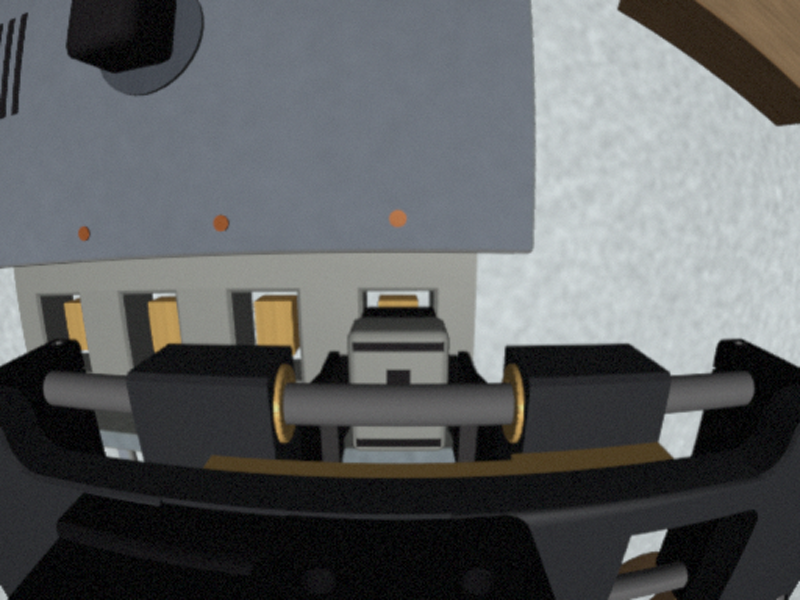

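View pics/sc8c.png

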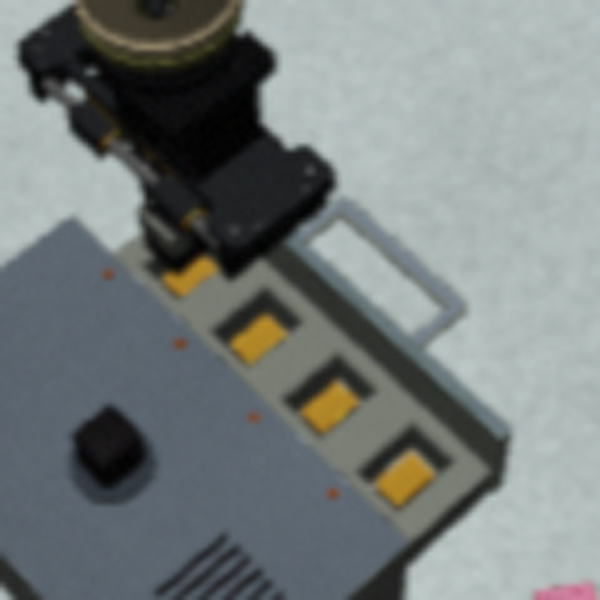

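Request:
arm_command:
  increments:
    - {"gripper":25,"dx":0.0006,"dy":0,"dz":0.006,"spin":0}
    - {"gripper":25,"dx":0,"dy":0,"dz":0.005,"spin":0}
    - {"gripper":25,"dx":0,"dy":0,"dz":0.004,"spin":0}
    - {"gripper":25,"dx":0,"dy":0,"dz":0.004,"spin":0}
    - {"gripper":25,"dx":0,"dy":0,"dz":0.004,"spin":0}
    - {"gripper":25,"dx":0,"dy":0,"dz":0.003,"spin":0}
    - {"gripper":25,"dx":0,"dy":0,"dz":0,"spin":0}
    - {"gripper":25,"dx":0,"dy":0,"dz":0,"spin":0}

```text
time: 30.75
ee_pos: [0.5582, -0.0825, 0.0603]
eef_rot: [1.0, 0.03, 0.0, 0.0]
ft_force: [-0.8, 0.1, -2.3]
width: 0.0339
```

Run:
```python
from h import *
st()
```

```text
t 30.75 p [ 0.5582 -0.0825  0.0603] toolx [0.998 0.059 0.   ] tooly [ 0.059 -0.998  0.   ] z [ 0. -0. -1.] F [-0.8  0.1 -2.3] M [ 0.02  0.02 -0.04] w 0.0339
q [ 0.36  0.37 -0.35  1.79  0.15  1.01 -1.56]
```

Request:
arm_command:
  increments:
    - {"gripper":25,"dx":0,"dy":0,"dz":0.003,"spin":0}
    - {"gripper":25,"dx":0,"dy":0,"dz":0.003,"spin":0}
    - {"gripper":25,"dx":0,"dy":0,"dz":0.003,"spin":0}
    - {"gripper":25,"dx":0,"dy":0,"dz":0.003,"spin":0}
    - {"gripper":25,"dx":0,"dy":0,"dz":0.002,"spin":0}
    - {"gripper":25,"dx":0,"dy":0,"dz":0.002,"spin":0}
    - {"gripper":25,"dx":0,"dy":0,"dz":0,"spin":0}
    - {"gripper":25,"dx":0,"dy":0,"dz":0,"spin":0}

```text
time: 31.75
ee_pos: [0.5585, -0.0825, 0.0444]
eef_rot: [1.0, 0.03, 0.0, 0.0]
ft_force: [-0.1, 0.2, 3.2]
width: 0.0339
```

Run:
```python
from h import *
st()
```

```text
t 31.75 p [ 0.5585 -0.0825  0.0444] toolx [0.998 0.059 0.001] tooly [ 0.059 -0.998  0.   ] z [ 0.001 -0.    -1.   ] F [-0.1  0.2  3.2] M [ 0.11 -0.05 -0.02] w 0.0339
q [ 0.36  0.39 -0.35  1.8   0.16  0.98 -1.56]
```

Nearly home; push a little further until the cap stops on the deck.

Request:
arm_command:
  increments:
    - {"gripper":25,"dx":0,"dy":0,"dz":0.001,"spin":0}
    - {"gripper":25,"dx":0,"dy":0,"dz":0.001,"spin":0}
    - {"gripper":25,"dx":0,"dy":0,"dz":0,"spin":0}
    - {"gripper":25,"dx":0,"dy":0,"dz":0,"spin":0}
    - {"gripper":25,"dx":0,"dy":0,"dz":0,"spin":0}
    - {"gripper":25,"dx":0,"dy":0,"dz":0,"spin":0}
    - {"gripper":25,"dx":0,"dy":0,"dz":0,"spin":0}
    - {"gripper":25,"dx":0,"dy":0,"dz":0,"spin":0}

```text
time: 32.75
ee_pos: [0.5598, -0.0824, 0.0439]
eef_rot: [1.0, 0.03, 0.002, 0.0]
ft_force: [-1.2, 0.4, 15.1]
width: 0.0336
```

Run:
```python
from h import *
st()
```

```text
t 32.75 p [ 0.5598 -0.0824  0.0439] toolx [0.998 0.059 0.004] tooly [ 0.059 -0.998  0.001] z [ 0.004 -0.    -1.   ] F [-1.2  0.4 15.1] M [0.27 0.3  0.06] w 0.0336
q [ 0.36  0.39 -0.35  1.8   0.16  0.97 -1.57]
```

Request:
arm_command:
  increments:
    - {"gripper":55,"dx":-0.001,"dy":0,"dz":-0.002,"spin":0}
    - {"gripper":55,"dx":0,"dy":0,"dz":0,"spin":0}
    - {"gripper":55,"dx":0,"dy":0,"dz":0,"spin":0}
    - {"gripper":55,"dx":0,"dy":0,"dz":-0.02,"spin":0}
    - {"gripper":55,"dx":0,"dy":0,"dz":-0.02,"spin":0}
    - {"gripper":0,"dx":0,"dy":0,"dz":0,"spin":0}
    - {"gripper":0,"dx":0,"dy":0,"dz":0,"spin":0}
    - {"gripper":0,"dx":0,"dy":0,"dz":0,"spin":0}

```text
time: 33.75
ee_pos: [0.5565, -0.0825, 0.0831]
eef_rot: [1.0, 0.029, -0.001, -0.0]
ft_force: [0.3, -0.6, 0.1]
width: 0.0256
```

Request:
arm_command:
  increments:
    - {"gripper":0,"dx":0,"dy":0,"dz":0,"spin":0}
    - {"gripper":0,"dx":0,"dy":0,"dz":0.008,"spin":0}
    - {"gripper":0,"dx":0,"dy":0,"dz":0.008,"spin":0}
    - {"gripper":0,"dx":0,"dy":0,"dz":0.005,"spin":0}
    - {"gripper":0,"dx":0,"dy":0,"dz":0.003,"spin":0}
    - {"gripper":0,"dx":0,"dy":0,"dz":0.001,"spin":0}
    - {"gripper":0,"dx":0,"dy":0,"dz":0,"spin":0}
    - {"gripper":0,"dx":0,"dy":0,"dz":0,"spin":0}

```text
time: 34.75
ee_pos: [0.5601, -0.0823, 0.0621]
eef_rot: [1.0, 0.03, 0.003, 0.0]
ft_force: [-0.2, 0.9, 20.1]
width: 0.0008
```

Run:
```python
from h import *
st()
```

```text
t 34.75 p [ 0.5601 -0.0823  0.0621] toolx [0.998 0.059 0.006] tooly [ 0.059 -0.998  0.001] z [ 0.007 -0.001 -1.   ] F [-0.2  0.9 20.1] M [0.32 0.15 0.04] w 0.0008
q [ 0.36  0.37 -0.35  1.79  0.15  1.01 -1.56]
```

Run:
```python
from h import *
plan([(.5570,-.0824,.15,-86.6,3),(.4898,.1062,.15,-86.6,6),(.4898,.1062,.1338,-86.6,1)])
```

```text
0 [np.float64(-0.001), np.float64(-0.0), np.float64(-0.0293)] spin -0.0
1 [np.float64(-0.001), np.float64(-0.0001), np.float64(-0.0293)] spin -0.0
2 [np.float64(-0.0011), np.float64(-0.0), np.float64(-0.0293)] spin -0.0
3 [np.float64(-0.0093), np.float64(-0.032), np.float64(0.0)] spin -0.0
4 [np.float64(-0.0093), np.float64(-0.0321), np.float64(0.0)] spin -0.0
5 [np.float64(-0.0093), np.float64(-0.032), np.float64(0.0)] spin -0.0
6 [np.float64(-0.0093), np.float64(-0.0321), np.float64(0.0)] spin -0.0
7 [np.float64(-0.0093), np.float64(-0.032), np.float64(0.0)] spin -0.0
8 [np.float64(-0.0094), np.float64(-0.0321), np.float64(0.0)] spin -0.0
9 [np.float64(0.0), np.float64(0.0), np.float64(0.0162)] spin -0.0
end [0.4898 0.1062 0.1338] -86.6
```

Request:
arm_command:
  increments:
    - {"gripper":0,"dx":0,"dy":0,"dz":-0.029,"spin":0}
    - {"gripper":30,"dx":0,"dy":0,"dz":-0.029,"spin":0}
    - {"gripper":100,"dx":0,"dy":0,"dz":-0.029,"spin":0}
    - {"gripper":100,"dx":-0.009,"dy":-0.032,"dz":0,"spin":0}
    - {"gripper":100,"dx":-0.0095,"dy":-0.032,"dz":0,"spin":0}
    - {"gripper":100,"dx":-0.0095,"dy":-0.032,"dz":0,"spin":0}
    - {"gripper":100,"dx":-0.0095,"dy":-0.032,"dz":0,"spin":0}
    - {"gripper":100,"dx":-0.0095,"dy":-0.032,"dz":0,"spin":0}

```text
time: 35.75
ee_pos: [0.5003, 0.0753, 0.1459]
eef_rot: [1.0, 0.029, 0.0, 0.0]
ft_force: [0.1, -0.2, 0.2]
width: 0.0622
```

Request:
arm_command:
  increments:
    - {"gripper":100,"dx":-0.0095,"dy":-0.032,"dz":0,"spin":0}
    - {"gripper":100,"dx":0,"dy":0,"dz":0.016,"spin":0}
    - {"gripper":100,"dx":0,"dy":0,"dz":0,"spin":0}
    - {"gripper":100,"dx":0,"dy":0,"dz":0,"spin":0}
    - {"gripper":100,"dx":0,"dy":0,"dz":0,"spin":0}
    - {"gripper":100,"dx":0,"dy":0,"dz":0,"spin":0}
    - {"gripper":100,"dx":0,"dy":0,"dz":0,"spin":0}
    - {"gripper":100,"dx":0,"dy":0,"dz":0,"spin":0}

```text
time: 36.75
ee_pos: [0.4894, 0.1058, 0.1302]
eef_rot: [1.0, 0.03, 0.0, 0.0]
ft_force: [0.6, -0.9, -0.7]
width: 0.0874
```

Run:
```python
from h import *
st();shot("w9");shot("sc9","scene")
im=cv2.imread("pics/w9.png")
c=im[100:185,190:330];cv2.imwrite("pics/w9c.png",cv2.resize(c,None,fx=5.6,fy=5.6,interpolation=cv2.INTER_CUBIC))
```

```text
t 36.75 p [0.4894 0.1058 0.1302] toolx [0.998 0.059 0.   ] tooly [ 0.059 -0.998  0.   ] z [ 0. -0. -1.] F [ 0.6 -0.9 -0.7] M [0.01 0.03 0.03] w 0.0874
q [ 0.16  0.17 -0.5   1.88  0.09  1.11 -1.89]
```

View pics/w9z.png

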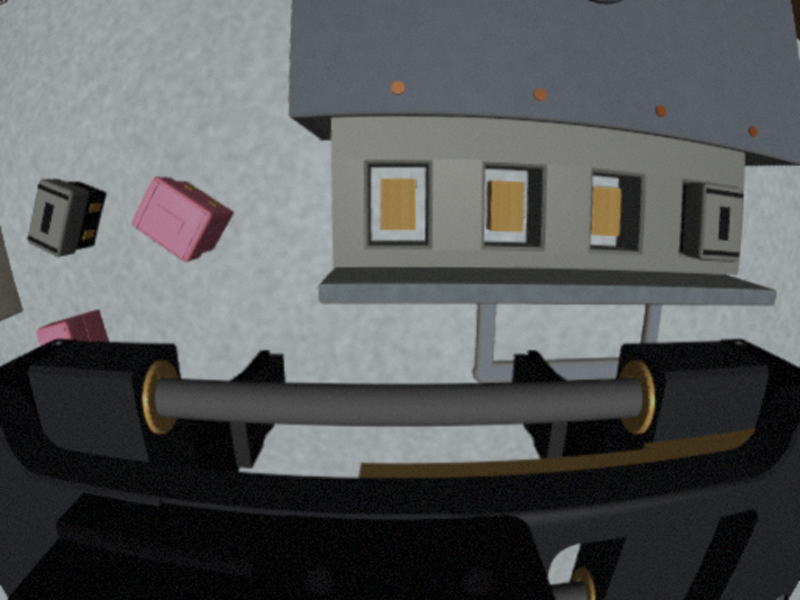

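View pics/w9c.png

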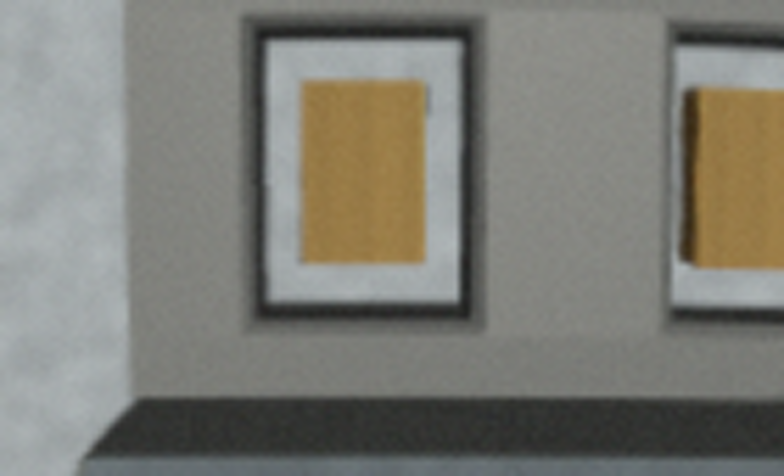

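View pics/sc9z.png

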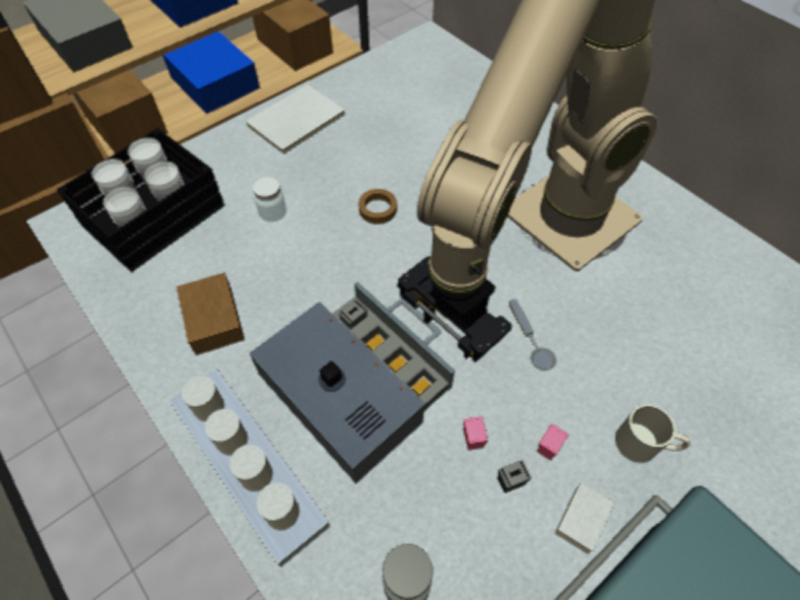

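Run:
```python
from h import *
g=lambda u,v:(190+(u+.5)/5.6-.5,100+(v+.5)/5.6-.5)
report("w9",[g(256,28),g(471,28),g(471,318),g(259,318)],.04)
report("w9",[g(244,16),g(486,16),g(486,330),g(246,330)],.04)
plan([(.49,.106,.17,-86.6,1),(.604,.113,.17,93.4+170,4)])
```

```text
w9 c [0.5516 0.1097] tool dx,dy 0.0623 -0.0002 sides [np.float64(0.0322), np.float64(0.0442), np.float64(0.0323), np.float64(0.0442)] ang [np.float64(93.4), np.float64(3.8), np.float64(93.4), np.float64(3.7)]
w9 c [0.5516 0.1095] tool dx,dy 0.0623 -0.0 sides [np.float64(0.0363), np.float64(0.0479), np.float64(0.0366), np.float64(0.0479)] ang [np.float64(93.4), np.float64(3.8), np.float64(93.4), np.float64(3.4)]
0 [np.float64(0.0006), np.float64(-0.0002), np.float64(-0.0399)] spin -0.0
1 [np.float64(0.0286), np.float64(-0.0001), np.float64(0.0)] spin 2.5
2 [np.float64(0.0285), np.float64(-0.0013), np.float64(0.0)] spin 2.5
3 [np.float64(0.0284), np.float64(-0.0025), np.float64(0.0)] spin 2.5
4 [np.float64(0.0284), np.float64(-0.0038), np.float64(0.0)] spin 2.5
end [0.604 0.113 0.17 ] -96.62
```

Request:
arm_command:
  increments:
    - {"gripper":100,"dx":0,"dy":0,"dz":-0.04,"spin":0}
    - {"gripper":100,"dx":0.04,"dy":0,"dz":0,"spin":0}
    - {"gripper":100,"dx":0.04,"dy":0,"dz":0,"spin":0}
    - {"gripper":100,"dx":0.039,"dy":0,"dz":0,"spin":0}
    - {"gripper":100,"dx":0,"dy":0,"dz":0,"spin":-10}
    - {"gripper":100,"dx":0,"dy":0,"dz":0,"spin":-10}
    - {"gripper":100,"dx":0,"dy":0,"dz":0,"spin":-10}
    - {"gripper":100,"dx":0,"dy":0,"dz":0,"spin":-10}

```text
time: 37.85
ee_pos: [0.6081, 0.1127, 0.1699]
eef_rot: [0.928, 0.372, -0.0, 0.0]
ft_force: [-0.7, -0.4, -0.2]
width: 0.0869
```

Request:
arm_command:
  increments:
    - {"gripper":100,"dx":0,"dy":0,"dz":0,"spin":-10}
    - {"gripper":100,"dx":0,"dy":0,"dz":0,"spin":-10}
    - {"gripper":100,"dx":0,"dy":0,"dz":0,"spin":-10}
    - {"gripper":100,"dx":0,"dy":0,"dz":0,"spin":-10}
    - {"gripper":100,"dx":0,"dy":0,"dz":0,"spin":-10}
    - {"gripper":100,"dx":0,"dy":0,"dz":0,"spin":-10}
    - {"gripper":100,"dx":0,"dy":0,"dz":0,"spin":-10}
    - {"gripper":100,"dx":0,"dy":0,"dz":0,"spin":-10}

```text
time: 38.85
ee_pos: [0.6082, 0.1127, 0.17]
eef_rot: [0.472, 0.882, -0.0, -0.0]
ft_force: [0.3, 0.4, 0.5]
width: 0.0873
```

Request:
arm_command:
  increments:
    - {"gripper":100,"dx":0,"dy":0,"dz":0,"spin":-10}
    - {"gripper":100,"dx":0,"dy":0,"dz":0,"spin":-10}
    - {"gripper":100,"dx":0,"dy":0,"dz":0,"spin":-10}
    - {"gripper":100,"dx":0,"dy":0,"dz":0,"spin":-10}
    - {"gripper":100,"dx":0,"dy":0,"dz":0,"spin":-10}
    - {"gripper":100,"dx":0,"dy":0,"dz":0,"spin":-10}
    - {"gripper":100,"dx":0,"dy":0,"dz":0.02,"spin":0}
    - {"gripper":100,"dx":0,"dy":0,"dz":0.016,"spin":0}

```text
time: 39.85
ee_pos: [0.6077, 0.1124, 0.1321]
eef_rot: [-0.028, 1.0, -0.0, -0.001]
ft_force: [-0.2, -1.0, 0.3]
width: 0.087
```

Run:
```python
from h import *
st();shot("w10")
```

```text
t 39.85 p [0.6077 0.1124 0.1321] toolx [-0.998 -0.055  0.001] tooly [-0.055  0.998 -0.   ] z [-0.001 -0.    -1.   ] F [-0.2 -1.   0.3] M [ 0.09 -0.17  0.03] w 0.087
q [ 0.47  0.58 -0.99  1.55  0.5   1.28  1.03]
```

View pics/w10z.png

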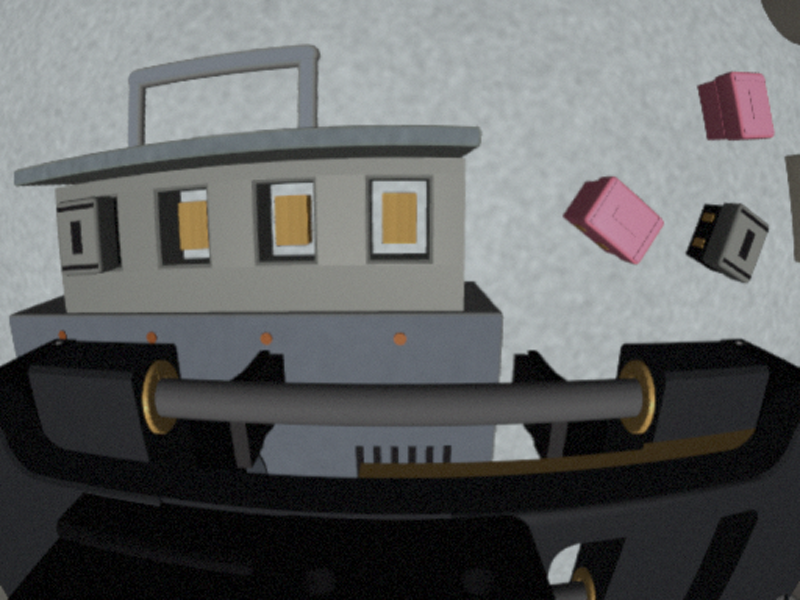

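Run:
```python
from h import *
im=cv2.imread("pics/w10.png")
c=im[100:185,190:330];cv2.imwrite("pics/w10c.png",cv2.resize(c,None,fx=5.6,fy=5.6,interpolation=cv2.INTER_CUBIC))
```

```text
(no output)
```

View pics/w10c.png

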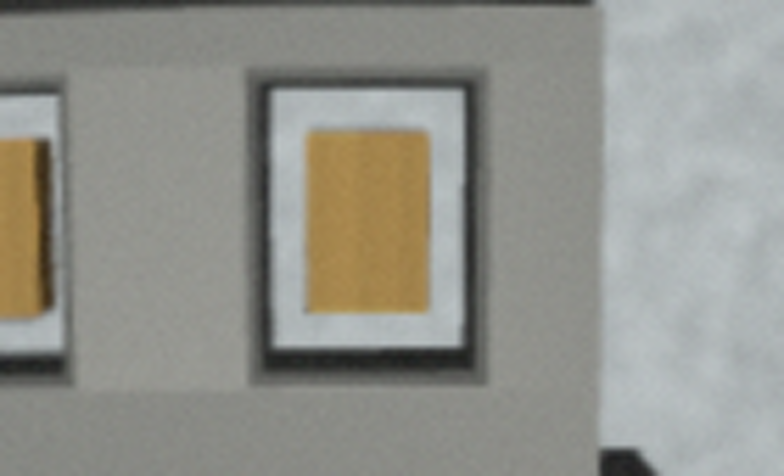

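Run:
```python
from h import *
g=lambda u,v:(190+(u+.5)/5.6-.5,100+(v+.5)/5.6-.5)
report("w10",[g(260,80),g(475,80),g(474,370),g(264,370)],.04)
report("w10",[g(247,68),g(488,68),g(487,384),g(251,384)],.04)
for p in [(735,203),(768,234),(744,282),(717,268)]: print("pk",onz("wrist",f(*p),.046,info("w10")))
```

```text
w10 c [0.5513 0.11  ] tool dx,dy 0.0555 0.0011 sides [np.float64(0.0325), np.float64(0.0446), np.float64(0.0324), np.float64(0.0446)] ang [np.float64(93.2), np.float64(3.4), np.float64(93.2), np.float64(3.6)]
w10 c [0.5515 0.11  ] tool dx,dy 0.0553 0.0011 sides [np.float64(0.0364), np.float64(0.0487), np.float64(0.0364), np.float64(0.0487)] ang [np.float64(93.2), np.float64(3.5), np.float64(93.2), np.float64(3.5)]
pk [0.51774654 0.32469343 0.046     ]
pk [0.53336225 0.36035945 0.046     ]
pk [0.56838144 0.34250548 0.046     ]
pk [0.56152155 0.31515167 0.046     ]
```

Run:
```python
from h import *
plan([(.599,.322,.16,70.6,7),(.599,.322,.139,70.6,1)])
```

```text
0 [np.float64(-0.0006), np.float64(0.03), np.float64(-0.0043)] spin 3.2
1 [np.float64(0.0011), np.float64(0.03), np.float64(-0.0043)] spin 3.2
2 [np.float64(0.0028), np.float64(0.0299), np.float64(-0.0043)] spin 3.2
3 [np.float64(0.0044), np.float64(0.0297), np.float64(-0.0043)] spin 3.3
4 [np.float64(0.0062), np.float64(0.0294), np.float64(-0.0043)] spin 3.2
5 [np.float64(0.0078), np.float64(0.029), np.float64(-0.0042)] spin 3.3
6 [np.float64(0.0094), np.float64(0.0285), np.float64(-0.0043)] spin 3.2
7 [np.float64(-0.0), np.float64(-0.0), np.float64(0.021)] spin 0.0
end [0.599 0.322 0.139] 70.61
```

Request:
arm_command:
  increments:
    - {"gripper":100,"dx":-0.0005,"dy":0.03,"dz":-0.004,"spin":3.2}
    - {"gripper":100,"dx":0.001,"dy":0.03,"dz":-0.004,"spin":3.2}
    - {"gripper":100,"dx":0.003,"dy":0.03,"dz":-0.004,"spin":3.2}
    - {"gripper":100,"dx":0.0045,"dy":0.03,"dz":0,"spin":3.3}
    - {"gripper":100,"dx":0.006,"dy":0.0295,"dz":0,"spin":3.2}
    - {"gripper":100,"dx":0.008,"dy":0.029,"dz":0,"spin":3.3}
    - {"gripper":100,"dx":0.0095,"dy":0.0285,"dz":0.002,"spin":3.2}
    - {"gripper":100,"dx":0,"dy":0,"dz":0.004,"spin":0}

```text
time: 40.9
ee_pos: [0.5977, 0.3265, 0.1395]
eef_rot: [0.166, 0.986, 0.0, -0.001]
ft_force: [0.1, -0.6, 0.1]
width: 0.0869
```

Request:
arm_command:
  increments:
    - {"gripper":100,"dx":0,"dy":0,"dz":0,"spin":0}
    - {"gripper":100,"dx":0,"dy":0,"dz":0,"spin":0}
    - {"gripper":100,"dx":0,"dy":0,"dz":0,"spin":0}
    - {"gripper":100,"dx":0,"dy":0,"dz":0,"spin":0}
    - {"gripper":100,"dx":0,"dy":0,"dz":0,"spin":0}
    - {"gripper":100,"dx":0,"dy":0,"dz":0,"spin":0}
    - {"gripper":100,"dx":0,"dy":0,"dz":0,"spin":0}
    - {"gripper":100,"dx":0,"dy":0,"dz":0,"spin":0}

```text
time: 41.9
ee_pos: [0.5994, 0.3234, 0.1401]
eef_rot: [0.167, 0.986, -0.0, 0.0]
ft_force: [-0.1, 0.8, -0.1]
width: 0.0873
```

Run:
```python
from h import *
st();shot("w11")
```

```text
t 41.9 p [0.5994 0.3234 0.1401] toolx [-0.944  0.329 -0.   ] tooly [ 0.329  0.944 -0.   ] z [ 0. -0. -1.] F [-0.1  0.8 -0.1] M [ 0.04 -0.09  0.07] w 0.0873
q [ 0.02  0.67 -0.89  1.36  0.52  1.35  0.36]
```

View pics/w11z.png

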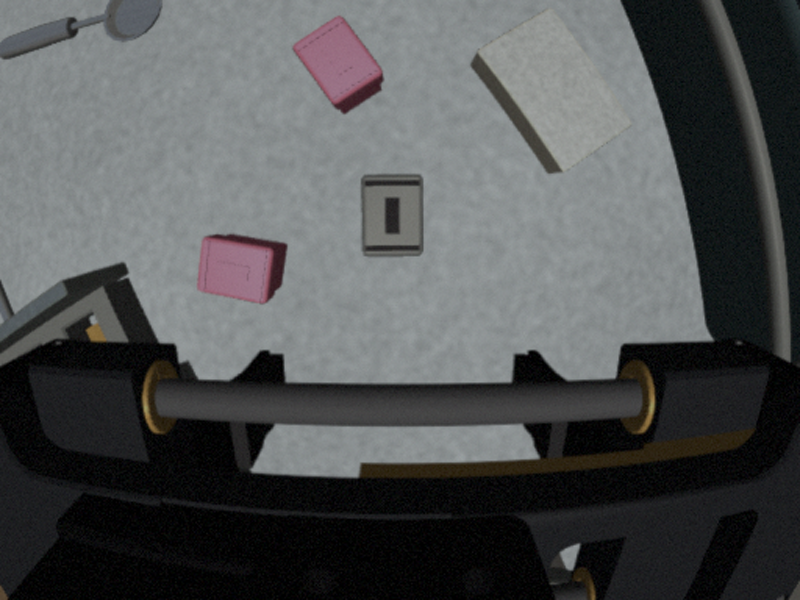

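Run:
```python
from h import *
b=bright_rect("w11",(330,140,460,290),125)
print(np.array(b)*1.5625); report("w11",b,.046)
report("w11",[f(199,237),f(275,237),f(272,302),f(199,295)],.046)
print(onz("wrist",f(286,245),.02,info("w11")))
```

```text
[[359.56012 172.88283]
 [422.868   172.50822]
 [423.36478 256.45963]
 [360.05685 256.83423]]
w11 c [0.5431 0.339 ] tool dx,dy 0.0583 -0.0038 sides [np.float64(0.0346), np.float64(0.0466), np.float64(0.0352), np.float64(0.0467)] ang [np.float64(71.0), np.float64(161.5), np.float64(71.1), np.float64(160.7)]
w11 c [0.54   0.2433] tool dx,dy 0.0298 -0.0951 sides [np.float64(0.0474), np.float64(0.0378), np.float64(0.0467), np.float64(0.035)] ang [np.float64(68.7), np.float64(155.3), np.float64(65.2), np.float64(156.3)]
[0.53880484 0.27044534 0.02      ]
```

View pics/w11r.png

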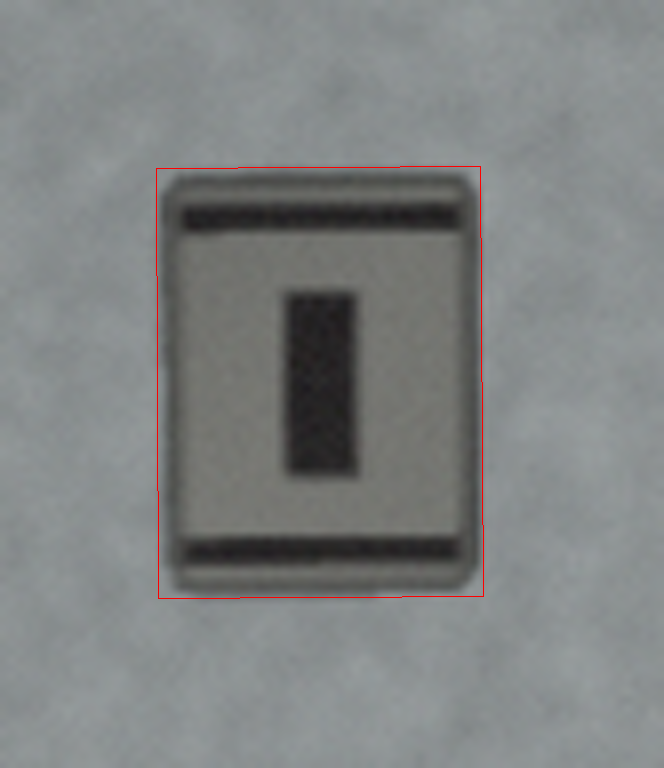

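Request:
arm_command:
  increments:
    - {"gripper":65,"dx":0.019,"dy":-0.0013,"dz":0.011,"spin":-0.4}
    - {"gripper":65,"dx":0.02,"dy":-0.0013,"dz":0.011,"spin":0}
    - {"gripper":65,"dx":0.0193,"dy":-0.0012,"dz":0.01,"spin":0}
    - {"gripper":65,"dx":0,"dy":0,"dz":0.02,"spin":0}
    - {"gripper":65,"dx":0,"dy":0,"dz":0.02,"spin":0}
    - {"gripper":65,"dx":0,"dy":0,"dz":0.02,"spin":0}
    - {"gripper":65,"dx":0,"dy":0,"dz":0.015,"spin":0}
    - {"gripper":65,"dx":0,"dy":0,"dz":0.005,"spin":0}

```text
time: 42.95
ee_pos: [0.5428, 0.3383, 0.0266]
eef_rot: [0.164, 0.987, -0.0, -0.001]
ft_force: [1.5, -0.4, 0.7]
width: 0.0564
```

Run:
```python
from h import *
st()
```

```text
t 42.95 p [0.5428 0.3383 0.0266] toolx [-0.947  0.323  0.001] tooly [ 0.323  0.947 -0.001] z [-0.001 -0.001 -1.   ] F [ 1.5 -0.4  0.7] M [ 0.05 -0.14  0.01] w 0.0564
q [-0.01  0.71 -0.86  1.58  0.58  1.13  0.24]
```

Request:
arm_command:
  increments:
    - {"gripper":65,"dx":0,"dy":0,"dz":0,"spin":0}
    - {"gripper":65,"dx":0,"dy":0,"dz":0,"spin":0}
    - {"gripper":25,"dx":0,"dy":0,"dz":0,"spin":0}
    - {"gripper":25,"dx":0,"dy":0,"dz":0,"spin":0}
    - {"gripper":25,"dx":0,"dy":0,"dz":0,"spin":0}
    - {"gripper":25,"dx":0,"dy":0,"dz":0,"spin":0}
    - {"gripper":25,"dx":0,"dy":0,"dz":0,"spin":0}
    - {"gripper":25,"dx":0,"dy":0,"dz":0,"spin":0}

```text
time: 43.95
ee_pos: [0.5431, 0.3387, 0.0283]
eef_rot: [0.163, 0.987, 0.0, 0.0]
ft_force: [0.1, -0.2, 2.6]
width: 0.0337
```

Run:
```python
from h import *
st();shot("w12")
plan([(.5431,.339,.15,71,4),(.5514,.1099,.15,93.4,8),(.5514,.1099,.085,93.4,4)])
```

```text
t 43.95 p [0.5431 0.3387 0.0283] toolx [-0.947  0.323 -0.   ] tooly [0.323 0.947 0.   ] z [ 0. -0. -1.] F [ 0.1 -0.2  2.6] M [-0.   -0.06  0.01] w 0.0337
q [-0.01  0.71 -0.86  1.58  0.58  1.13  0.24]
0 [np.float64(0.0), np.float64(0.0001), np.float64(-0.0304)] spin 0.0
1 [np.float64(0.0), np.float64(0.0), np.float64(-0.0305)] spin 0.1
2 [np.float64(0.0001), np.float64(0.0001), np.float64(-0.0304)] spin 0.0
3 [np.float64(0.0), np.float64(0.0), np.float64(-0.0305)] spin 0.1
4 [np.float64(-0.0103), np.float64(-0.0267), np.float64(0.0)] spin -2.8
5 [np.float64(-0.009), np.float64(-0.0272), np.float64(0.0)] spin -2.8
6 [np.float64(-0.0077), np.float64(-0.0276), np.float64(0.0)] spin -2.8
7 [np.float64(-0.0063), np.float64(-0.028), np.float64(0.0)] spin -2.8
8 [np.float64(-0.0049), np.float64(-0.0282), np.float64(0.0)] spin -2.8
9 [np.float64(-0.0035), np.float64(-0.0284), np.float64(0.0)] spin -2.8
10 [np.float64(-0.0021), np.float64(-0.0286), np.float64(0.0)] spin -2.8
11 [np.float64(-0.0008), np.float64(-0.0287), np.float64(0.0)] spin -2.8
12 [np.float64(0.0), np.float64(0.0), np.float64(0.0163)] spin -0.0
13 [np.float64(0.0), np.float64(0.0), np.float64(0.0162)] spin -0.0
14 [np.float64(0.0), np.float64(0.0), np.float64(0.0163)] spin -0.0
15 [np.float64(0.0), np.float64(0.0), np.float64(0.0162)] spin -0.0
end [0.5514 0.1099 0.085 ] 93.38
```

View pics/w12z.png

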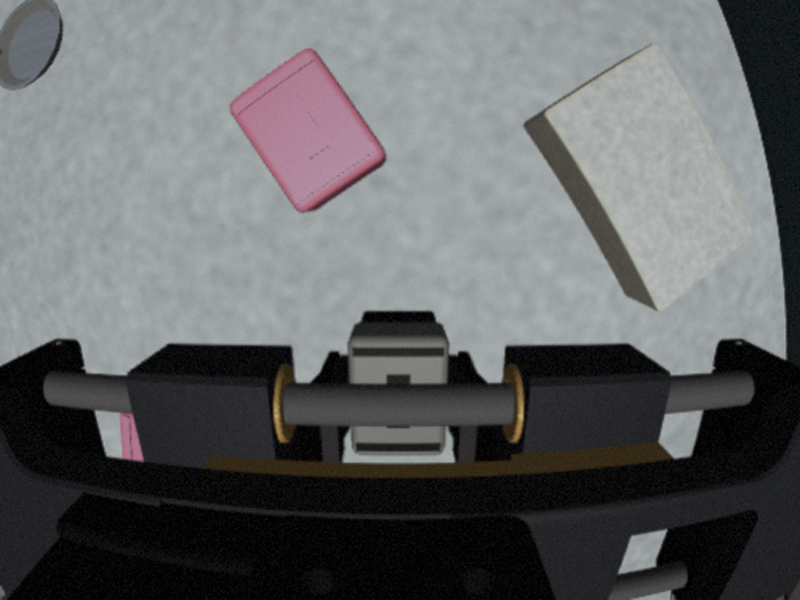

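Run:
```python
from h import *
for t,P,T,rows in [("w7",(.5426,-.3061),((.968,.25),(.25,-.968)),(347,442)),("w12",(.5431,.3387),((-.947,.323),(.323,.947)),(352,447))]:
    i=info(t)
    im=cv2.imread(f"pics/{t}.png",0);col=im[:,[235,236,237,270,271,272]].mean(1)
    # dark stripes
    print([(k,int(col[k])) for k in range(200,300)][0:100:1][:0])
    for a,b in [(212,236),(272,292)]:
        w=np.clip(110-col[a:b],0,None); c=(w*np.arange(a,b)).sum()/w.sum(); 
        q=onz("wrist",(255,c),.046,i)[:2]-np.array(P); print(t,c,"tool x",q@np.array(T[0]),"y",q@np.array(T[1]))
    print(col[205:295].astype(int).tolist())
```

```text
[]
w7 220.27541371158392 tool x 0.018368686126997363 y -0.00013181048334025766
w7 282.0894125242092 tool x -0.017923852595127274 y -9.314637326697296e-05
[39, 38, 40, 39, 41, 43, 54, 71, 86, 97, 100, 106, 111, 98, 58, 27, 24, 24, 28, 53, 88, 112, 114, 113, 113, 114, 114, 114, 112, 113, 115, 112, 113, 112, 113, 112, 113, 112, 113, 110, 76, 39, 35, 40, 46, 51, 55, 56, 60, 62, 69, 70, 70, 72, 74, 74, 76, 77, 77, 76, 74, 74, 75, 71, 68, 67, 60, 69, 103, 109, 110, 111, 109, 110, 106, 88, 38, 23, 19, 19, 39, 91, 94, 108, 154, 159, 158, 159, 159, 159]
[]
w12 219.7339364416609 tool x 0.020412217164459158 y 4.3522679174805786e-05
w12 284.79341657207715 tool x -0.017851622748074867 y 9.460420207531655e-05
[10, 21, 32, 33, 34, 34, 33, 33, 34, 42, 58, 75, 88, 99, 110, 118, 114, 83, 42, 35, 38, 38, 54, 96, 125, 129, 129, 129, 128, 128, 127, 127, 127, 127, 127, 127, 127, 127, 127, 123, 83, 37, 26, 32, 39, 44, 48, 50, 55, 58, 63, 66, 68, 69, 71, 74, 75, 76, 78, 79, 80, 79, 77, 78, 76, 74, 70, 78, 112, 120, 119, 119, 119, 118, 118, 118, 117, 114, 82, 38, 29, 26, 28, 50, 106, 108, 131, 157, 160, 159]
```

Request:
arm_command:
  increments:
    - {"gripper":25,"dx":0,"dy":0,"dz":-0.02,"spin":0}
    - {"gripper":25,"dx":0,"dy":0,"dz":-0.034,"spin":0}
    - {"gripper":25,"dx":0,"dy":0,"dz":-0.034,"spin":0}
    - {"gripper":25,"dx":0,"dy":0,"dz":-0.034,"spin":0}
    - {"gripper":25,"dx":-0.01,"dy":-0.0265,"dz":0,"spin":-2.8}
    - {"gripper":25,"dx":-0.009,"dy":-0.027,"dz":0,"spin":-2.8}
    - {"gripper":25,"dx":-0.0075,"dy":-0.0275,"dz":0,"spin":-2.8}
    - {"gripper":25,"dx":-0.0065,"dy":-0.028,"dz":0,"spin":-2.8}

```text
time: 45.0
ee_pos: [0.5474, 0.224, 0.1512]
eef_rot: [0.065, 0.998, -0.0, 0.0]
ft_force: [1.1, 0.2, -2.0]
width: 0.0334
```

Request:
arm_command:
  increments:
    - {"gripper":25,"dx":-0.005,"dy":-0.028,"dz":0,"spin":-2.8}
    - {"gripper":25,"dx":-0.003,"dy":-0.0285,"dz":0,"spin":-2.8}
    - {"gripper":25,"dx":-0.001,"dy":-0.0285,"dz":0,"spin":-2.8}
    - {"gripper":25,"dx":0,"dy":-0.0285,"dz":0,"spin":-2.8}
    - {"gripper":25,"dx":0,"dy":0,"dz":0.016,"spin":0}
    - {"gripper":25,"dx":0,"dy":0,"dz":0.016,"spin":0}
    - {"gripper":25,"dx":0,"dy":0,"dz":0.016,"spin":0}
    - {"gripper":25,"dx":0,"dy":0,"dz":0.016,"spin":0}

```text
time: 46.0
ee_pos: [0.5494, 0.1115, 0.0849]
eef_rot: [-0.032, 0.999, 0.0, -0.0]
ft_force: [0.6, 0.6, -1.2]
width: 0.0336
```

Request:
arm_command:
  increments:
    - {"gripper":25,"dx":0,"dy":0,"dz":0,"spin":0}
    - {"gripper":25,"dx":0,"dy":0,"dz":0,"spin":0}
    - {"gripper":25,"dx":0,"dy":0,"dz":0,"spin":0}
    - {"gripper":25,"dx":0,"dy":0,"dz":0,"spin":0}
    - {"gripper":25,"dx":0,"dy":0,"dz":0,"spin":0}
    - {"gripper":25,"dx":0,"dy":0,"dz":0,"spin":0}
    - {"gripper":25,"dx":0,"dy":0,"dz":0,"spin":0}
    - {"gripper":25,"dx":0,"dy":0,"dz":0,"spin":0}

```text
time: 47.0
ee_pos: [0.5497, 0.1106, 0.0861]
eef_rot: [-0.031, 1.0, -0.0, 0.0]
ft_force: [0.6, -0.2, -1.3]
width: 0.0339
```

Run:
```python
from h import *
st();shot("w13")
im=cv2.imread("pics/w13.png");cv2.imwrite("pics/w13c.png",cv2.resize(im[165:300,200:310],None,fx=4.4,fy=4.4,interpolation=cv2.INTER_CUBIC))
im=cv2.imread("pics/w8.png");cv2.imwrite("pics/w8c.png",cv2.resize(im[165:300,200:310],None,fx=4.4,fy=4.4,interpolation=cv2.INTER_CUBIC))
```

```text
t 47.0 p [0.5497 0.1106 0.0861] toolx [-0.998 -0.062 -0.   ] tooly [-0.062  0.998 -0.   ] z [ 0. -0. -1.] F [ 0.6 -0.2 -1.3] M [ 0.09 -0.12  0.01] w 0.0339
q [ 0.53  0.51 -1.01  1.75  0.47  1.15  1.01]
```

View pics/w13c.png

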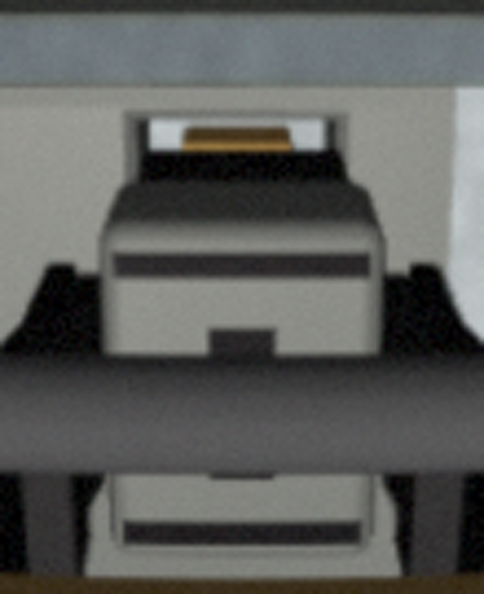

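View pics/w8c.png

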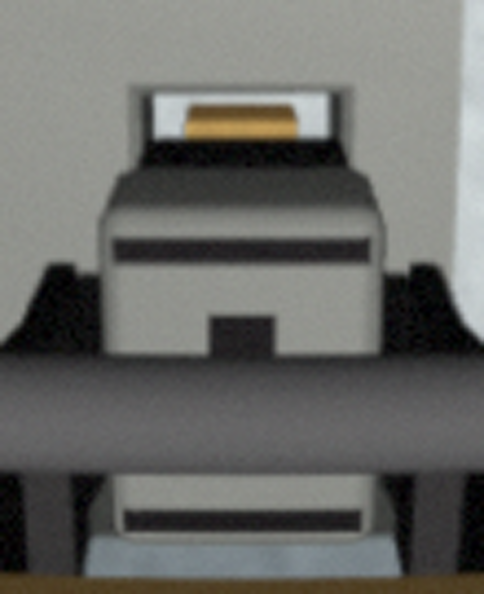

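Run:
```python
from h import *
g=lambda u,v:(200+(u+.5)/4.4-.5,165+(v+.5)/4.4-.5)
for t,P,tx,ty,rm,s1,s2,zt in [("w8",(.5575,-.0825),(.998,.059),(.059,-.998),(87,92),250,521,.0861+.018),("w13",(.5497,.1106),(-.998,-.062),(-.062,.998),(112,118),265,532,.0861+.018)]:
    i=info(t);P=np.array(P)
    o=[ (onz("wrist",g(240,r),.04,i)[:2]-P)@np.array(tx) for r in rm]
    a,b=[(onz("wrist",g(240,r),zt,i)[:2]-P)@np.array(tx) for r in (s1,s2)]
    print(t,"mouth outer/inner far edge tool x",np.round(o,4),"-> bay centre",np.round([o[0]-.0245,o[1]-.0225],4),"pack centre",round((a+b)/2,4),"stripe sep",round(a-b,4))
    l,rr=[(onz("wrist",g(u,130),.04,i)[:2]-P)@np.array(ty) for u in ((137,337) if t=="w13" else (140,343))]
    print(" mouth inner y",round(l,4),round(rr,4),"mid",round((l+rr)/2,4))
    l,rr=[(onz("wrist",g(u,s1),zt,i)[:2]-P)@np.array(ty) for u in (114,370)]
    print(" stripe y mid",round((l+rr)/2,4))
```

```text
w8 mouth outer/inner far edge tool x [0.0245 0.0236] -> bay centre [-0.      0.0011] pack centre -0.0003 stripe sep 0.0362
 mouth inner y -0.0169 0.0164 mid -0.0002
 stripe y mid -0.0001
w13 mouth outer/inner far edge tool x [0.0222 0.0212] -> bay centre [-0.0023 -0.0013] pack centre -0.0002 stripe sep 0.0359
 mouth inner y -0.017 0.0157 mid -0.0006
 stripe y mid 0.0002
```

Run:
```python
from h import *
def rel(t,P,tx,ty):
    i=info(t);M=R.from_rotvec(i["rvec"]).as_matrix();c=-M.T@i["tvec"];d=c-np.array(P)
    T=np.array([tx+(0,),ty+(0,),(0,0,-1)]);print(t,"cam in tool",(T@d).round(4),"world d",d.round(4),"axis in tool",(T@M.T[:,2]).round(4))
rel("w5",(.5015,-.0854,.1338),(.9986,.052),(.052,-.9986))
rel("w6",(.4896,-.316,.1391),(.968,.25),(.25,-.968))
rel("w7",(.5426,-.3061,.0283),(.968,.25),(.25,-.968))
rel("w8",(.5575,-.0825,.0861),(.998,.059),(.059,-.998))
rel("w9",(.4894,.1058,.1302),(.998,.059),(.059,-.998))
rel("w10",(.6077,.1124,.1321),(-.998,-.055),(-.055,.998))
rel("w11",(.5994,.3234,.1401),(-.944,.329),(.329,.944))
rel("w12",(.5431,.3387,.0283),(-.947,.323),(.323,.947))
rel("w13",(.5497,.1106,.0861),(-.998,-.062),(-.062,.998))
```

```text
w5 cam in tool [ 0.0654 -0.0002 -0.1626] world d [0.0653 0.0036 0.1626] axis in tool [-2.443e-01  3.000e-04  9.697e-01]
w6 cam in tool [ 0.0656 -0.0003 -0.1626] world d [0.0635 0.0167 0.1626] axis in tool [-2.454e-01 -4.000e-04  9.694e-01]
w7 cam in tool [ 0.0656 -0.0003 -0.1625] world d [0.0635 0.0167 0.1625] axis in tool [-2.452e-01 -2.000e-04  9.695e-01]
w8 cam in tool [ 6.560e-02 -1.000e-04 -1.626e-01] world d [0.0655 0.004  0.1626] axis in tool [-2.454e-01 -1.000e-04  9.694e-01]
w9 cam in tool [ 6.560e-02 -1.000e-04 -1.625e-01] world d [0.0655 0.0039 0.1625] axis in tool [-2.453e-01 -1.000e-04  9.694e-01]
w10 cam in tool [ 0.0667  0.0002 -0.1627] world d [-0.0666 -0.0035  0.1627] axis in tool [-2.410e-01  2.000e-04  9.705e-01]
w11 cam in tool [ 6.680e-02 -1.000e-04 -1.625e-01] world d [-0.0632  0.0219  0.1625] axis in tool [-2.423e-01 -2.000e-04  9.702e-01]
w12 cam in tool [ 6.690e-02 -1.000e-04 -1.625e-01] world d [-0.0633  0.0215  0.1625] axis in tool [-0.2427  0.      0.9701]
w13 cam in tool [ 6.680e-02  1.000e-04 -1.625e-01] world d [-0.0667 -0.004   0.1625] axis in tool [-2.424e-01  5.000e-04  9.702e-01]
```

Request:
arm_command:
  increments:
    - {"gripper":25,"dx":-0.0016,"dy":-0.0006,"dz":0.006,"spin":0}
    - {"gripper":25,"dx":0,"dy":0,"dz":0.005,"spin":0}
    - {"gripper":25,"dx":0,"dy":0,"dz":0.004,"spin":0}
    - {"gripper":25,"dx":0,"dy":0,"dz":0.004,"spin":0}
    - {"gripper":25,"dx":0,"dy":0,"dz":0.004,"spin":0}
    - {"gripper":25,"dx":0,"dy":0,"dz":0.003,"spin":0}
    - {"gripper":25,"dx":0,"dy":0,"dz":0,"spin":0}
    - {"gripper":25,"dx":0,"dy":0,"dz":0,"spin":0}

```text
time: 48.05
ee_pos: [0.5515, 0.1102, 0.0602]
eef_rot: [-0.031, 1.0, -0.0, 0.0]
ft_force: [0.2, -0.0, -1.6]
width: 0.0336
```

Run:
```python
from h import *
st()
```

```text
t 48.05 p [0.5515 0.1102 0.0602] toolx [-0.998 -0.062 -0.   ] tooly [-0.062  0.998 -0.   ] z [ 0. -0. -1.] F [ 0.2 -0.  -1.6] M [ 0.12 -0.14 -0.01] w 0.0336
q [ 0.51  0.55 -0.99  1.77  0.51  1.11  0.99]
```

Entered cleanly. Push home.

Request:
arm_command:
  increments:
    - {"gripper":25,"dx":0,"dy":0,"dz":0.003,"spin":0}
    - {"gripper":25,"dx":0,"dy":0,"dz":0.003,"spin":0}
    - {"gripper":25,"dx":0,"dy":0,"dz":0.003,"spin":0}
    - {"gripper":25,"dx":0,"dy":0,"dz":0.003,"spin":0}
    - {"gripper":25,"dx":0,"dy":0,"dz":0.003,"spin":0}
    - {"gripper":25,"dx":0,"dy":0,"dz":0.002,"spin":0}
    - {"gripper":25,"dx":0,"dy":0,"dz":0.001,"spin":0}
    - {"gripper":25,"dx":0,"dy":0,"dz":0,"spin":0}

```text
time: 49.05
ee_pos: [0.5532, 0.1103, 0.0439]
eef_rot: [-0.031, 1.0, -0.0, 0.002]
ft_force: [-0.3, -3.0, 14.2]
width: 0.0337
```

Run:
```python
from h import *
st()
```

```text
t 49.05 p [0.5532 0.1103 0.0439] toolx [-0.998 -0.062 -0.004] tooly [-0.062  0.998 -0.   ] z [ 0.004 -0.    -1.   ] F [-0.3 -3.  14.2] M [-0.35  0.11  0.04] w 0.0337
q [ 0.5   0.57 -0.97  1.78  0.53  1.08  0.97]
```

Home at the same height. Release, rise, close and push on top to confirm; then survey.

Request:
arm_command:
  increments:
    - {"gripper":55,"dx":0.001,"dy":0,"dz":-0.002,"spin":0}
    - {"gripper":55,"dx":0,"dy":0,"dz":0,"spin":0}
    - {"gripper":55,"dx":0,"dy":0,"dz":0,"spin":0}
    - {"gripper":55,"dx":0,"dy":0,"dz":-0.02,"spin":0}
    - {"gripper":55,"dx":0,"dy":0,"dz":-0.02,"spin":0}
    - {"gripper":0,"dx":0,"dy":0,"dz":0,"spin":0}
    - {"gripper":0,"dx":0,"dy":0,"dz":0,"spin":0}
    - {"gripper":0,"dx":0,"dy":0,"dz":0,"spin":0}

```text
time: 50.05
ee_pos: [0.5501, 0.1099, 0.0837]
eef_rot: [-0.031, 1.0, -0.0, -0.0]
ft_force: [-0.0, 0.4, 0.4]
width: 0.026
```

Request:
arm_command:
  increments:
    - {"gripper":0,"dx":0,"dy":0,"dz":0,"spin":0}
    - {"gripper":0,"dx":0,"dy":0,"dz":0.008,"spin":0}
    - {"gripper":0,"dx":0,"dy":0,"dz":0.008,"spin":0}
    - {"gripper":0,"dx":0,"dy":0,"dz":0.005,"spin":0}
    - {"gripper":0,"dx":0,"dy":0,"dz":0.003,"spin":0}
    - {"gripper":0,"dx":0,"dy":0,"dz":0.001,"spin":0}
    - {"gripper":0,"dx":0,"dy":0,"dz":0,"spin":0}
    - {"gripper":0,"dx":0,"dy":0,"dz":0,"spin":0}

```text
time: 51.05
ee_pos: [0.5534, 0.1102, 0.0621]
eef_rot: [-0.031, 1.0, -0.0, 0.003]
ft_force: [0.2, -4.0, 24.3]
width: 0.0004
```

Request:
arm_command:
  increments:
    - {"gripper":0,"dx":0,"dy":0,"dz":-0.02,"spin":0}
    - {"gripper":0,"dx":0,"dy":0,"dz":-0.03,"spin":0}
    - {"gripper":30,"dx":0,"dy":0,"dz":-0.04,"spin":0}
    - {"gripper":60,"dx":0,"dy":0,"dz":-0.04,"spin":0}
    - {"gripper":60,"dx":-0.06,"dy":0,"dz":-0.03,"spin":0}
    - {"gripper":60,"dx":-0.06,"dy":0,"dz":0,"spin":0}
    - {"gripper":60,"dx":0,"dy":0,"dz":0,"spin":0}
    - {"gripper":60,"dx":0,"dy":0,"dz":0,"spin":0}

```text
time: 52.05
ee_pos: [0.6653, 0.1182, 0.2168]
eef_rot: [-0.032, 0.999, 0.0, -0.001]
ft_force: [-1.3, -0.3, 0.1]
width: 0.0494
```

Run:
```python
from h import *
st();shot("w14");shot("sc14","scene");shot("sd14","side")
```

```text
t 52.05 p [0.6653 0.1182 0.2168] toolx [-0.998 -0.064  0.001] tooly [-0.064  0.998  0.001] z [-0.001  0.001 -1.   ] F [-1.3 -0.3  0.1] M [ 0.14 -0.1  -0.01] w 0.0494
q [ 0.38  0.63 -0.98  1.28  0.51  1.49  1.09]
```

View pics/w14z.png

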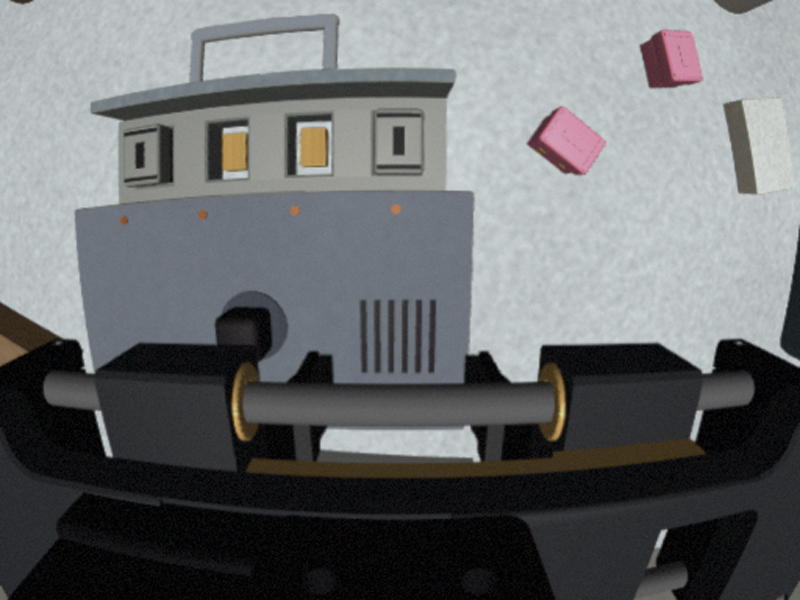

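View pics/sc14z.png

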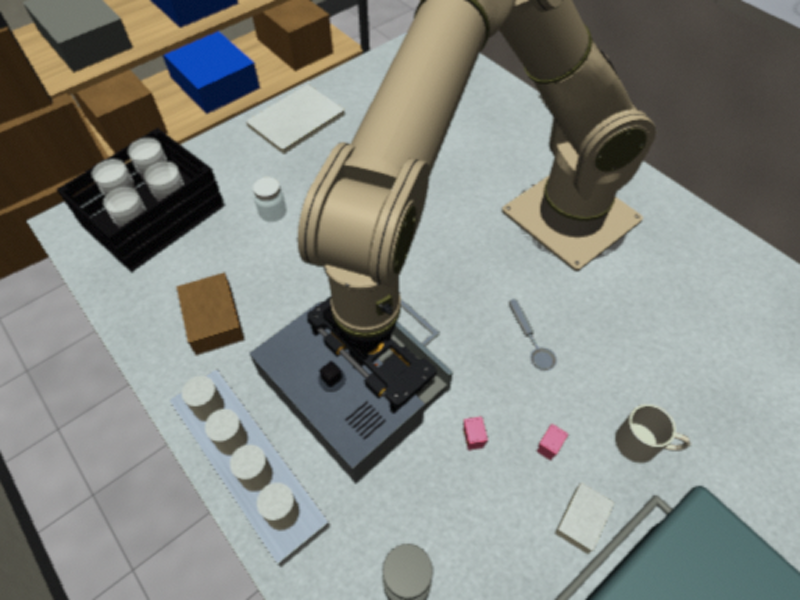

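View pics/sd14z.png

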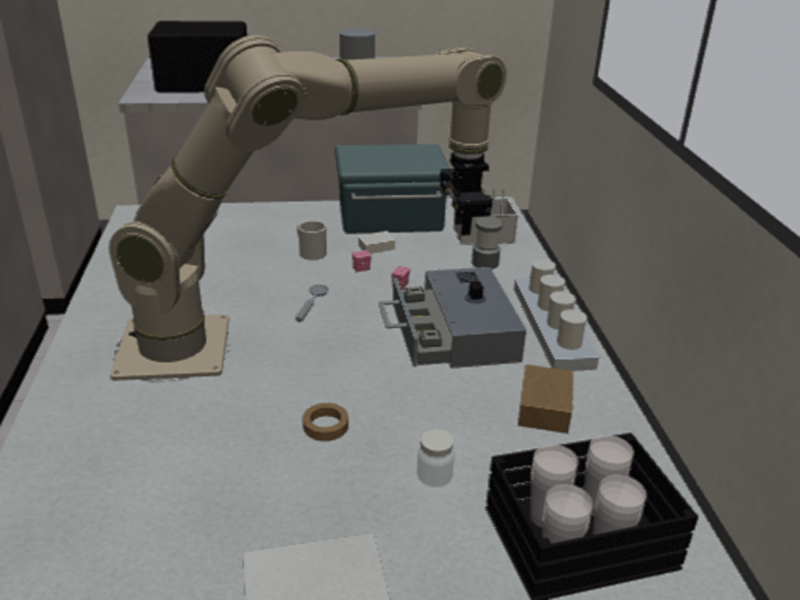

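Run:
```python
from h import *
plan([(.472,.0115,.18,3.3,12),(.472,.0115,.15,3.3,4)])
```

```text
0 [np.float64(0.0166), np.float64(-0.0078), np.float64(0.0032)] spin 7.5
1 [np.float64(0.0155), np.float64(-0.0099), np.float64(0.0032)] spin 7.5
2 [np.float64(0.014), np.float64(-0.0118), np.float64(0.0032)] spin 7.5
3 [np.float64(0.0124), np.float64(-0.0136), np.float64(0.0031)] spin 7.5
4 [np.float64(0.0105), np.float64(-0.0151), np.float64(0.0032)] spin 7.5
5 [np.float64(0.0085), np.float64(-0.0163), np.float64(0.0031)] spin 7.5
6 [np.float64(0.0062), np.float64(-0.0173), np.float64(0.0032)] spin 7.6
7 [np.float64(0.0039), np.float64(-0.0179), np.float64(0.0031)] spin 7.5
8 [np.float64(0.0015), np.float64(-0.0183), np.float64(0.0032)] spin 7.6
9 [np.float64(-0.0009), np.float64(-0.0183), np.float64(0.0031)] spin 7.5
10 [np.float64(-0.0032), np.float64(-0.0181), np.float64(0.0032)] spin 7.6
11 [np.float64(-0.0056), np.float64(-0.0175), np.float64(0.0031)] spin 7.5
12 [np.float64(-0.0), np.float64(0.0), np.float64(0.0075)] spin 0.0
13 [np.float64(-0.0), np.float64(0.0), np.float64(0.0075)] spin 0.0
14 [np.float64(-0.0), np.float64(0.0), np.float64(0.0075)] spin 0.0
15 [np.float64(-0.0), np.float64(0.0), np.float64(0.0075)] spin 0.0
end [0.472  0.0115 0.15  ] 3.32
```

Request:
arm_command:
  increments:
    - {"gripper":45,"dx":0.0165,"dy":-0.008,"dz":0.003,"spin":7.5}
    - {"gripper":45,"dx":0.0155,"dy":-0.01,"dz":0.003,"spin":7.5}
    - {"gripper":45,"dx":0.014,"dy":-0.012,"dz":0.003,"spin":7.5}
    - {"gripper":45,"dx":0.0125,"dy":-0.0135,"dz":0.003,"spin":7.5}
    - {"gripper":45,"dx":0.0105,"dy":-0.015,"dz":0.003,"spin":7.5}
    - {"gripper":45,"dx":0.0085,"dy":-0.0165,"dz":0.003,"spin":7.5}
    - {"gripper":45,"dx":0.006,"dy":-0.0175,"dz":0.003,"spin":7.6}
    - {"gripper":45,"dx":0.004,"dy":-0.018,"dz":0.003,"spin":7.5}

```text
time: 53.2
ee_pos: [0.5357, 0.0454, 0.1934]
eef_rot: [0.476, 0.88, -0.001, 0.001]
ft_force: [0.6, 0.2, 1.2]
width: 0.0391
```

Request:
arm_command:
  increments:
    - {"gripper":45,"dx":0.0015,"dy":-0.0185,"dz":0.003,"spin":7.6}
    - {"gripper":45,"dx":-0.001,"dy":-0.0185,"dz":0.003,"spin":7.5}
    - {"gripper":45,"dx":-0.003,"dy":-0.018,"dz":0.003,"spin":7.6}
    - {"gripper":45,"dx":-0.0055,"dy":-0.0175,"dz":0.003,"spin":7.5}
    - {"gripper":45,"dx":0,"dy":0,"dz":0.015,"spin":0}
    - {"gripper":45,"dx":0,"dy":0,"dz":0.015,"spin":0}
    - {"gripper":45,"dx":0,"dy":0,"dz":0,"spin":0}
    - {"gripper":45,"dx":0,"dy":0,"dz":0,"spin":0}

```text
time: 54.2
ee_pos: [0.4725, 0.0114, 0.151]
eef_rot: [0.686, 0.728, 0.0, -0.0]
ft_force: [-0.2, -0.1, -0.6]
width: 0.039
```

Run:
```python
from h import *
st();shot("w15")
```

```text
t 54.2 p [0.4725 0.0114 0.151 ] toolx [-0.059  0.998  0.001] tooly [ 0.998  0.059 -0.   ] z [-0.     0.001 -1.   ] F [-0.2 -0.1 -0.6] M [ 0.01 -0.11  0.01] w 0.039
q [ 0.68  0.12 -0.84  1.91  0.1   1.15 -0.13]
```

View pics/w15z.png

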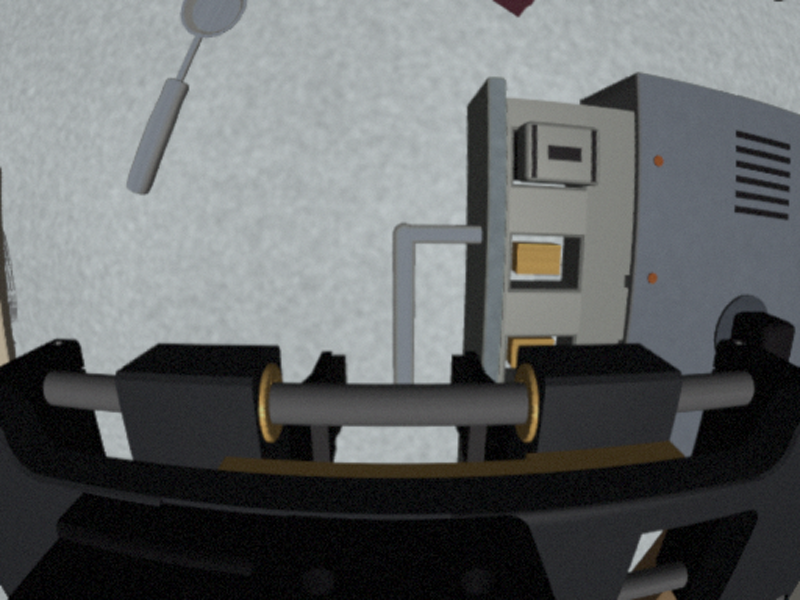

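Request:
arm_command:
  increments:
    - {"gripper":45,"dx":0,"dy":0.001,"dz":0.018,"spin":0}
    - {"gripper":45,"dx":0,"dy":0,"dz":0.018,"spin":0}
    - {"gripper":45,"dx":0,"dy":0,"dz":0.018,"spin":0}
    - {"gripper":45,"dx":0,"dy":0,"dz":0.018,"spin":0}
    - {"gripper":45,"dx":0,"dy":0,"dz":0.018,"spin":0}
    - {"gripper":45,"dx":0,"dy":0,"dz":0.016,"spin":0}
    - {"gripper":5,"dx":0,"dy":0,"dz":0,"spin":0}
    - {"gripper":5,"dx":0,"dy":0,"dz":0,"spin":0}
  grip_force: 25

```text
time: 55.25
ee_pos: [0.4736, 0.0111, 0.0454]
eef_rot: [0.687, 0.727, 0.0, 0.0]
ft_force: [0.5, -0.0, -0.2]
width: 0.026
```

Request:
arm_command:
  increments:
    - {"gripper":5,"dx":0,"dy":0,"dz":0,"spin":0}
    - {"gripper":5,"dx":0,"dy":0,"dz":0,"spin":0}
    - {"gripper":5,"dx":0,"dy":0.01,"dz":0,"spin":0}
    - {"gripper":5,"dx":0,"dy":0.01,"dz":0,"spin":0}
    - {"gripper":5,"dx":0,"dy":0.01,"dz":0,"spin":0}
    - {"gripper":5,"dx":0,"dy":0.01,"dz":0,"spin":0}
    - {"gripper":5,"dx":0,"dy":0.01,"dz":0,"spin":0}
    - {"gripper":5,"dx":0,"dy":0.01,"dz":0,"spin":0}

```text
time: 56.25
ee_pos: [0.534, 0.0145, 0.0457]
eef_rot: [0.687, 0.727, 0.0, 0.0]
ft_force: [-1.9, 0.9, 7.1]
width: 0.0113
```

Run:
```python
from h import *
st()
```

```text
t 56.25 p [0.534  0.0145 0.0457] toolx [-0.057  0.998 -0.   ] tooly [0.998 0.057 0.001] z [ 0.001 -0.    -1.   ] F [-1.9  0.9  7.1] M [0.08 0.39 0.  ] w 0.0113
q [ 0.53  0.41 -0.76  1.86  0.34  1.   -0.31]
```

Request:
arm_command:
  increments:
    - {"gripper":5,"dx":0,"dy":0.007,"dz":0,"spin":0}
    - {"gripper":5,"dx":0,"dy":0.007,"dz":0,"spin":0}
    - {"gripper":5,"dx":0,"dy":0.006,"dz":0,"spin":0}
    - {"gripper":5,"dx":0,"dy":0.003,"dz":0,"spin":0}
    - {"gripper":5,"dx":0,"dy":0.002,"dz":0,"spin":0}
    - {"gripper":5,"dx":0,"dy":0.002,"dz":0,"spin":0}
    - {"gripper":5,"dx":0,"dy":0.001,"dz":0,"spin":0}
    - {"gripper":5,"dx":0,"dy":0,"dz":0,"spin":0}

```text
time: 57.25
ee_pos: [0.5574, 0.0159, 0.0454]
eef_rot: [0.686, 0.727, -0.004, -0.002]
ft_force: [-24.5, -1.0, 25.9]
width: 0.0111
```

Run:
```python
from h import *
st()
```

```text
t 57.25 p [0.5574 0.0159 0.0454] toolx [-0.058  0.998 -0.002] tooly [ 0.998  0.058 -0.008] z [-0.008 -0.002 -1.   ] F [-24.5  -1.   25.9] M [-0.42  5.29  0.06] w 0.0111
q [ 0.5   0.47 -0.74  1.79  0.36  1.03 -0.32]
```

Request:
arm_command:
  increments:
    - {"gripper":5,"dx":0,"dy":-0.004,"dz":0,"spin":0}
    - {"gripper":42,"dx":0,"dy":0,"dz":0,"spin":0}
    - {"gripper":42,"dx":0,"dy":0,"dz":0,"spin":0}
    - {"gripper":42,"dx":0,"dy":0,"dz":0,"spin":0}
    - {"gripper":42,"dx":0,"dy":0,"dz":-0.02,"spin":0}
    - {"gripper":42,"dx":0,"dy":0,"dz":-0.04,"spin":0}
    - {"gripper":42,"dx":0,"dy":0,"dz":-0.04,"spin":0}
    - {"gripper":60,"dx":0,"dy":0,"dz":-0.03,"spin":0}

```text
time: 58.25
ee_pos: [0.5576, 0.0162, 0.1783]
eef_rot: [0.686, 0.727, 0.001, 0.001]
ft_force: [0.4, -0.3, -1.0]
width: 0.0413
```

Run:
```python
from h import *
st();shot("w16")
plan([(.6867,.0213,.17,3.2,5),(.6867,.0213,.096,3.2,5)])
```

```text
t 58.25 p [0.5576 0.0162 0.1783] toolx [-0.058  0.998 -0.   ] tooly [0.998 0.058 0.003] z [ 0.003 -0.    -1.   ] F [ 0.4 -0.3 -1. ] M [ 0.03 -0.1  -0.  ] w 0.0413
q [ 0.57  0.31 -0.8   1.67  0.23  1.26 -0.23]
0 [np.float64(-0.0005), np.float64(0.0255), np.float64(0.0024)] spin 0.0
1 [np.float64(-0.0005), np.float64(0.0255), np.float64(0.0024)] spin 0.0
2 [np.float64(-0.0005), np.float64(0.0255), np.float64(0.0024)] spin 0.0
3 [np.float64(-0.0005), np.float64(0.0255), np.float64(0.0024)] spin 0.1
4 [np.float64(-0.0005), np.float64(0.0256), np.float64(0.0023)] spin 0.0
5 [np.float64(-0.0), np.float64(-0.0), np.float64(0.0148)] spin 0.0
6 [np.float64(-0.0), np.float64(-0.0), np.float64(0.0148)] spin 0.0
7 [np.float64(-0.0), np.float64(-0.0), np.float64(0.0148)] spin 0.0
8 [np.float64(-0.0), np.float64(-0.0), np.float64(0.0148)] spin 0.0
9 [np.float64(-0.0), np.float64(-0.0), np.float64(0.0148)] spin 0.0
end [0.6867 0.0214 0.096 ] 3.21
```

View pics/w16z.png

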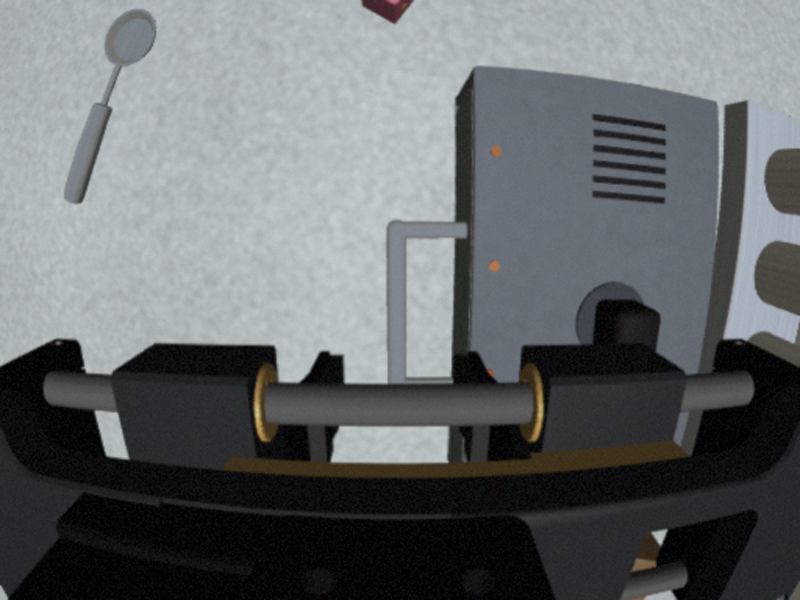

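Request:
arm_command:
  increments:
    - {"gripper":65,"dx":-0.0005,"dy":0.0255,"dz":0.002,"spin":0}
    - {"gripper":65,"dx":-0.0005,"dy":0.0255,"dz":0.002,"spin":0}
    - {"gripper":65,"dx":-0.0005,"dy":0.0255,"dz":0.002,"spin":0}
    - {"gripper":65,"dx":-0.0005,"dy":0.0255,"dz":0.002,"spin":0}
    - {"gripper":65,"dx":-0.0005,"dy":0.0256,"dz":0,"spin":0.1}
    - {"gripper":65,"dx":0,"dy":0,"dz":0,"spin":0}
    - {"gripper":65,"dx":0,"dy":0,"dz":0.01,"spin":0}
    - {"gripper":65,"dx":0,"dy":0,"dz":0.01,"spin":0}

```text
time: 59.3
ee_pos: [0.6841, 0.0204, 0.1467]
eef_rot: [0.687, 0.726, -0.0, 0.0]
ft_force: [-0.2, -0.3, -0.0]
width: 0.0562
```

Run:
```python
from h import *
st()
```

```text
t 59.3 p [0.6841 0.0204 0.1467] toolx [-0.056  0.998 -0.   ] tooly [0.998 0.056 0.   ] z [ 0. -0. -1.] F [-0.2 -0.3 -0. ] M [-0.08 -0.14  0.01] w 0.0562
q [ 0.38  0.61 -0.72  1.35  0.4   1.33 -0.29]
```

Request:
arm_command:
  increments:
    - {"gripper":65,"dx":0.001,"dy":0.002,"dz":0.016,"spin":0}
    - {"gripper":65,"dx":0,"dy":0,"dz":0.016,"spin":0}
    - {"gripper":65,"dx":0,"dy":0,"dz":0.016,"spin":0}
    - {"gripper":65,"dx":0,"dy":0,"dz":0.003,"spin":0}
    - {"gripper":20,"dx":0,"dy":0,"dz":0,"spin":0}
    - {"gripper":20,"dx":0,"dy":0,"dz":0,"spin":0}
    - {"gripper":20,"dx":0,"dy":0,"dz":0,"spin":0}
    - {"gripper":20,"dx":0,"dy":0,"dz":0,"spin":0}
  grip_force: 15

```text
time: 60.3
ee_pos: [0.687, 0.0217, 0.0965]
eef_rot: [0.687, 0.726, 0.0, 0.0]
ft_force: [2.2, -0.5, 1.2]
width: 0.0296
```

Request:
arm_command:
  increments:
    - {"gripper":20,"dx":0,"dy":0,"dz":0,"spin":0}
    - {"gripper":20,"dx":0,"dy":0,"dz":0,"spin":0}
    - {"gripper":20,"dx":0,"dy":0,"dz":0,"spin":6}
    - {"gripper":20,"dx":0,"dy":0,"dz":0,"spin":6}
    - {"gripper":20,"dx":0,"dy":0,"dz":0,"spin":6}
    - {"gripper":20,"dx":0,"dy":0,"dz":0,"spin":6}
    - {"gripper":20,"dx":0,"dy":0,"dz":0,"spin":6}
    - {"gripper":20,"dx":0,"dy":0,"dz":0,"spin":6}

```text
time: 61.3
ee_pos: [0.687, 0.0218, 0.0966]
eef_rot: [0.879, 0.477, 0.001, 0.0]
ft_force: [1.5, 0.5, 2.5]
width: 0.0296
```

Run:
```python
from h import *
st()
```

```text
t 61.3 p [0.687  0.0218 0.0966] toolx [0.545 0.839 0.001] tooly [ 0.839 -0.545  0.001] z [ 0.001  0.    -1.   ] F [1.5 0.5 2.5] M [ 0.09 -0.38  0.03] w 0.0296
q [ 0.3   0.62 -0.59  1.4   0.35  1.22 -0.89]
```

Request:
arm_command:
  increments:
    - {"gripper":20,"dx":0,"dy":0,"dz":0,"spin":8}
    - {"gripper":20,"dx":0,"dy":0,"dz":0,"spin":8}
    - {"gripper":20,"dx":0,"dy":0,"dz":0,"spin":8}
    - {"gripper":20,"dx":0,"dy":0,"dz":0,"spin":8}
    - {"gripper":20,"dx":0,"dy":0,"dz":0,"spin":8}
    - {"gripper":20,"dx":0,"dy":0,"dz":0,"spin":8}
    - {"gripper":20,"dx":0,"dy":0,"dz":0,"spin":6}
    - {"gripper":20,"dx":0,"dy":0,"dz":0,"spin":0}

```text
time: 62.3
ee_pos: [0.6871, 0.0216, 0.0965]
eef_rot: [1.0, 0.028, 0.001, 0.0]
ft_force: [2.4, -0.6, 3.0]
width: 0.0302
```

Request:
arm_command:
  increments:
    - {"gripper":20,"dx":0,"dy":0,"dz":0,"spin":0}
    - {"gripper":60,"dx":0,"dy":0,"dz":0,"spin":0}
    - {"gripper":60,"dx":0,"dy":0,"dz":0,"spin":0}
    - {"gripper":60,"dx":0,"dy":0,"dz":0,"spin":0}
    - {"gripper":60,"dx":0,"dy":0,"dz":-0.03,"spin":0}
    - {"gripper":60,"dx":0,"dy":0,"dz":-0.03,"spin":0}
    - {"gripper":60,"dx":-0.01,"dy":0,"dz":-0.02,"spin":0}
    - {"gripper":60,"dx":-0.02,"dy":0,"dz":0,"spin":0}

```text
time: 63.3
ee_pos: [0.6567, 0.0203, 0.1776]
eef_rot: [1.0, 0.028, 0.001, -0.0]
ft_force: [0.1, 0.2, -0.2]
width: 0.0523
```

Run:
```python
from h import *
st()
```

```text
t 63.3 p [0.6567 0.0203 0.1776] toolx [0.998 0.056 0.002] tooly [ 0.056 -0.998 -0.   ] z [ 0.002  0.    -1.   ] F [ 0.1  0.2 -0.2] M [-0.03  0.02  0.03] w 0.0523
q [ 0.22  0.46 -0.44  1.41  0.2   1.31 -1.74]
```

Now back to the handle: −0.1 m along tool x, −90° spin, then down, grip and tug.

Request:
arm_command:
  increments:
    - {"gripper":45,"dx":-0.033,"dy":0,"dz":0.009,"spin":0}
    - {"gripper":45,"dx":-0.033,"dy":0,"dz":0.009,"spin":0}
    - {"gripper":45,"dx":-0.0335,"dy":-0.001,"dz":0.009,"spin":0}
    - {"gripper":45,"dx":0,"dy":0,"dz":0,"spin":-10}
    - {"gripper":45,"dx":0,"dy":0,"dz":0,"spin":-10}
    - {"gripper":45,"dx":0,"dy":0,"dz":0,"spin":-10}
    - {"gripper":45,"dx":0,"dy":0,"dz":0,"spin":-10}
    - {"gripper":45,"dx":0,"dy":0,"dz":0,"spin":-10}

```text
time: 64.3
ee_pos: [0.5563, 0.0154, 0.1488]
eef_rot: [0.893, 0.45, -0.0, 0.0]
ft_force: [-0.2, 1.4, 0.6]
width: 0.0389
```

Request:
arm_command:
  increments:
    - {"gripper":45,"dx":0,"dy":0,"dz":0,"spin":-10}
    - {"gripper":45,"dx":0,"dy":0,"dz":0,"spin":-10}
    - {"gripper":45,"dx":0,"dy":0,"dz":0,"spin":-10}
    - {"gripper":45,"dx":0,"dy":0,"dz":0,"spin":-10}
    - {"gripper":45,"dx":0,"dy":0,"dz":0,"spin":0}
    - {"gripper":45,"dx":0,"dy":0,"dz":0,"spin":0}
    - {"gripper":45,"dx":0,"dy":0,"dz":0,"spin":0}
    - {"gripper":45,"dx":0,"dy":0,"dz":0,"spin":0}

```text
time: 65.3
ee_pos: [0.5572, 0.0156, 0.149]
eef_rot: [0.688, 0.726, -0.0, 0.0]
ft_force: [1.0, -0.2, -0.1]
width: 0.0392
```

Run:
```python
from h import *
st()
```

```text
t 65.3 p [0.5572 0.0156 0.149 ] toolx [-0.055  0.999 -0.   ] tooly [0.999 0.055 0.   ] z [ 0. -0. -1.] F [ 1.  -0.2 -0.1] M [ 0.01 -0.03  0.01] w 0.0392
q [ 0.47  0.31 -0.68  1.71  0.21  1.2  -0.21]
```

Request:
arm_command:
  increments:
    - {"gripper":45,"dx":0,"dy":0,"dz":0.018,"spin":0}
    - {"gripper":45,"dx":0,"dy":0,"dz":0.018,"spin":0}
    - {"gripper":45,"dx":0,"dy":0,"dz":0.018,"spin":0}
    - {"gripper":45,"dx":0,"dy":0,"dz":0.018,"spin":0}
    - {"gripper":45,"dx":0,"dy":0,"dz":0.018,"spin":0}
    - {"gripper":45,"dx":0,"dy":0,"dz":0.014,"spin":0}
    - {"gripper":5,"dx":0,"dy":0,"dz":0,"spin":0}
    - {"gripper":5,"dx":0,"dy":0,"dz":0,"spin":0}
  grip_force: 30

```text
time: 66.3
ee_pos: [0.5577, 0.0156, 0.0456]
eef_rot: [0.687, 0.726, 0.0, 0.0]
ft_force: [0.7, 0.1, -0.3]
width: 0.0266
```

Request:
arm_command:
  increments:
    - {"gripper":5,"dx":0,"dy":0,"dz":0,"spin":0}
    - {"gripper":5,"dx":0,"dy":0,"dz":0,"spin":0}
    - {"gripper":5,"dx":0,"dy":-0.004,"dz":0,"spin":0}
    - {"gripper":5,"dx":0,"dy":-0.004,"dz":0,"spin":0}
    - {"gripper":5,"dx":0,"dy":-0.004,"dz":0,"spin":0}
    - {"gripper":5,"dx":0,"dy":0,"dz":0,"spin":0}
    - {"gripper":5,"dx":0,"dy":0,"dz":0,"spin":0}
    - {"gripper":5,"dx":0,"dy":0,"dz":0,"spin":0}

```text
time: 67.3
ee_pos: [0.55, 0.0151, 0.0458]
eef_rot: [0.687, 0.726, 0.004, 0.003]
ft_force: [26.0, 1.4, -18.5]
width: 0.0107
```

Run:
```python
from h import *
st()
```

```text
t 67.3 p [0.55   0.0151 0.0458] toolx [-0.055  0.998  0.001] tooly [0.998 0.055 0.011] z [ 0.011  0.002 -1.   ] F [ 26.    1.4 -18.5] M [ 0.28 -5.62  0.05] w 0.0107
q [ 0.44  0.41 -0.65  1.83  0.29  0.99 -0.27]
```

Request:
arm_command:
  increments:
    - {"gripper":5,"dx":0,"dy":0.004,"dz":0,"spin":0}
    - {"gripper":5,"dx":0,"dy":0.004,"dz":0,"spin":0}
    - {"gripper":5,"dx":0,"dy":0.004,"dz":0,"spin":0}
    - {"gripper":5,"dx":0,"dy":0.002,"dz":0,"spin":0}
    - {"gripper":5,"dx":0,"dy":0.001,"dz":0,"spin":0}
    - {"gripper":5,"dx":0,"dy":0,"dz":0,"spin":0}
    - {"gripper":5,"dx":0,"dy":0,"dz":0,"spin":0}
    - {"gripper":5,"dx":0,"dy":0,"dz":0,"spin":0}

```text
time: 68.3
ee_pos: [0.5573, 0.0155, 0.0455]
eef_rot: [0.687, 0.727, -0.003, -0.001]
ft_force: [-16.2, -1.5, 19.7]
width: 0.011
```

Request:
arm_command:
  increments:
    - {"gripper":5,"dx":0,"dy":-0.003,"dz":0,"spin":0}
    - {"gripper":42,"dx":0,"dy":0,"dz":0,"spin":0}
    - {"gripper":42,"dx":0,"dy":0,"dz":0,"spin":0}
    - {"gripper":42,"dx":0,"dy":0,"dz":0,"spin":0}
    - {"gripper":42,"dx":0,"dy":0,"dz":-0.02,"spin":0}
    - {"gripper":42,"dx":0,"dy":0,"dz":-0.04,"spin":0}
    - {"gripper":42,"dx":0,"dy":0,"dz":-0.04,"spin":0}
    - {"gripper":60,"dx":0,"dy":0,"dz":-0.05,"spin":0}

```text
time: 69.3
ee_pos: [0.5568, 0.0157, 0.1973]
eef_rot: [0.687, 0.727, -0.0, -0.0]
ft_force: [0.2, -0.1, 0.1]
width: 0.0409
```

Request:
arm_command:
  increments:
    - {"gripper":60,"dx":0,"dy":-0.03,"dz":-0.02,"spin":0}
    - {"gripper":60,"dx":0,"dy":-0.03,"dz":-0.02,"spin":0}
    - {"gripper":60,"dx":0,"dy":-0.03,"dz":0,"spin":0}
    - {"gripper":60,"dx":0,"dy":0,"dz":0,"spin":0}
    - {"gripper":60,"dx":0,"dy":0,"dz":0,"spin":0}
    - {"gripper":60,"dx":0,"dy":0,"dz":0,"spin":0}
    - {"gripper":60,"dx":0,"dy":0,"dz":0,"spin":0}
    - {"gripper":60,"dx":0,"dy":0,"dz":0,"spin":0}

```text
time: 70.3
ee_pos: [0.4675, 0.0107, 0.2349]
eef_rot: [0.687, 0.727, 0.0, -0.0]
ft_force: [-1.1, 0.4, 0.2]
width: 0.0523
```

Run:
```python
from h import *
st();shot("sc17","scene");shot("sd17","side")
```

```text
t 70.3 p [0.4675 0.0107 0.2349] toolx [-0.056  0.998  0.   ] tooly [ 0.998  0.056 -0.   ] z [-0.  0. -1.] F [-1.1  0.4  0.2] M [ 0.01 -0.12 -0.02] w 0.0523
q [ 0.59  0.01 -0.7   1.81  0.01  1.32 -0.06]
```

View pics/sc17z.png

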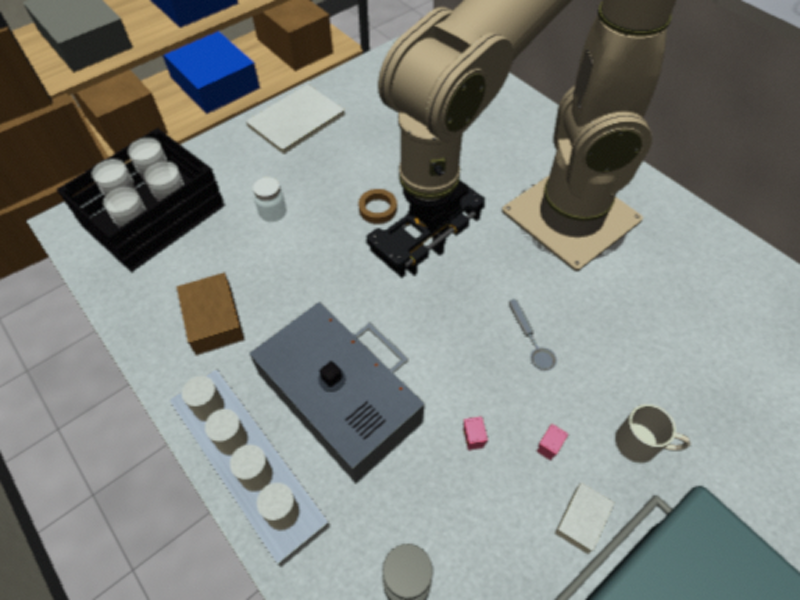

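View pics/sd17z.png

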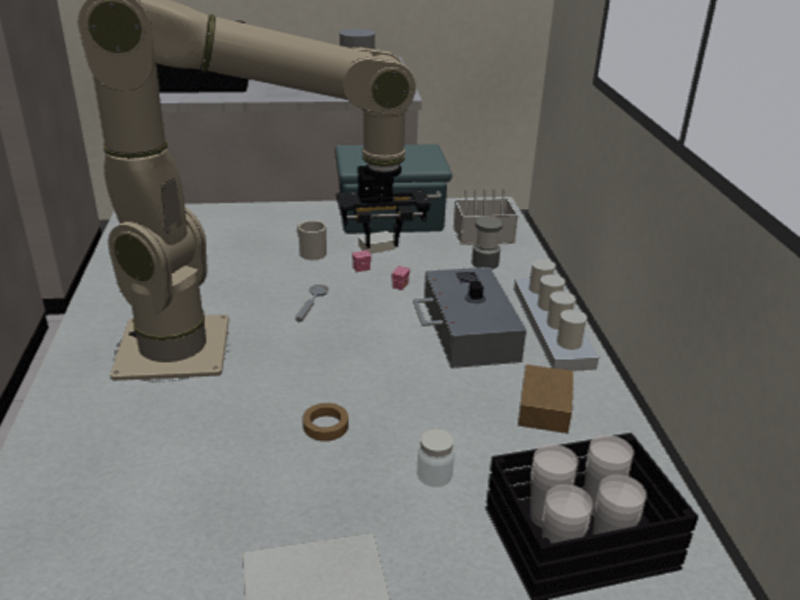

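The pictures show the drawer shut, no packs left on the table, the mug, jar and pink blocks where they were, and the gripper clear of everything.

```bash
python3 -c "
from bench import job
print(job.close_job())"
```

```text
the job is handed in; nothing more can be done
None
```

The job is done and handed in at about 70 s: both packs are home, and the drawer is shut and locked.

- **Opening:** The catch was holding at the start. A pull stopped after about 7 mm with 29 N, so I turned the knob a quarter turn and drew the drawer out to its 92 mm stop.
- **Packs:** I found two packs on the table and put one in bay 1 and one in bay 4. Each was pressed with 14–15 N in the grip and then with 20–24 N on top. Both cap tops ended at 62 mm above the table, which is the fully home height.
- **Locking:** I pushed the drawer back to the same stop it started from and turned the knob another quarter turn. A tug of 26 N moved it only 7 mm before it stopped dead. I then pushed that play back in.

**Last checks:** The final pictures show the drawer shut, no packs left on the table, and the mug, jar and pink look-alikes not visibly moved. The small area behind the teal box was not visible to the cameras.

**Disagreements along the way:**
- The side camera's first readings were about 5–15 mm off in y, so I used the wrist and scene cameras instead.
- The drawer slid in by several millimetres while I was pressing the packs. I re-measured bay 4 before using it.

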